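# Lay the baked gingerbread house parts on their templates

### The arm

A 7-joint arm with a two-finger parallel gripper is mounted at the origin on the work surface. World frame = base frame: x ahead of the robot, y to its left, z up, the work surface at z = 0. Lengths are in m, angles in degrees, forces in N, time in s.
With the tool pointing down it reaches from about 0.35 to 0.9 m from the base axis. Payload 7.2 kg.
Tool frame: the origin (TCP) lies at the very end of the fingers, on their centre line; the grasp point (between the pads) lies 19 mm behind it (bot.tcp_to_grasp is the distance from the TCP to the grasp point, in m); z points along the fingers, y is the line along which they close (so a half turn about z gives the same grasp; the last joint's range is limited). The gripper opens to 88 mm and grips with 3 to 60 N. Pads are 20 mm wide; open, the fingers measure 115 mm over their backs; the gripper's body (75 mm by 178 mm) begins 61 mm behind the grasp point.
Start: joints at [-76.559, 23.554, -0.728, 91.456, 0.321, 64.991, -4.71], TCP at [0.186, 0.597, 0.187] pointing down, gripper open.
Joint ranges: [-169.25, 169.25], [-16.82, 113.86], [-84.01, 82.57], [7.8, 145.47], [-59.2, 239.2], [7.22, 106.19], [-163.78, 163.78]. Speed limits (degrees/s): [136.94, 136.94, 172.46, 172.46, 180, 180, 180].

### API

Orientations are given as a 3x3 rotation matrix whose columns are the frame's x, y, z axes.
In Python, from plant import bot gives the robot as it stands. The module is installed in compiled form; this text tells all that it offers.
- The arm moves only by the tool drive_tool, never from a script. Its argument "commands" is a list of rows, each an object of numbers: "x", "y", "z": the shift along the world's x, y, z normalised to -1 to 1, where 1 is 300 mm; "wx", "wy", "wz": the turn, a rotation vector about the world's x, y, z normalised to -1 to 1, where 1 is 30 degrees; "jaw": the closure, from -1 (fully open) to 1 (shut). In form: [{"x": .., "y": .., "z": .., "wx": .., "wy": .., "wz": .., "jaw": ..}, ...]. A call has 1 to 5 rows; each row is the pose to reach, as a shift and turn from the pose commanded when the call began; what a row does not reach only later rows make up. A row lasts 1/12 s, in which the tool goes at most 41.7 mm and 7.16 degrees, less where a joint would pass 70% of its speed; a pose out of reach is approached as far as the arm can. A call with a number of a shift or a turn outside -1 to 1 is refused whole. A call with a gripper value outside its range is refused whole. The fingers move at their own pace and stop on an object; the grip force is fixed at half the most. Time passes only in rows, so rows that repeat a pose let the fingers close. It gives the time, the measured TCP pose, the force, the opening and the grip force at its end, in the units of the state.
- bot.observe(): the state, without advancing time (a new reading comes with each control period).
- bot.snapshot(name): name is "scene" or "top"; returns (picture, depth): 400x640x3 uint8, red, green, blue; 400x640 float32, m along the optical axis (not along the pixel's ray), 0 where there is no reading.
- bot.camera_params(name): a dict with "vertical_fov" (degrees; the focal length in pixels is half the picture's height over the tangent of half this angle, whatever the lens; pixels are square), "cx", "cy" (the principal point, pixels), "k1" (the pictures are not rectified: a ray, as slopes to the right and down, at radius r is drawn at 1 + k1 r^2 times it, then the intrinsics apply), "extrinsics" (4x4, takes a point from camera to world coordinates). Camera axes: x right, y down, z forward; pixel columns grow to the right and rows downward; lengths in m; the calibration is good to about 2 mm. A picture is of the moment at which its call begins. camera_params takes no time and is no camera call.
- bot.close_job(): hands the job in; it is judged then, once.
The state is a dict: "clock": time; "qpos": joint angles; "qd": joint speeds; "joint_torque": joint torques, N m; "tool_pos": TCP position; "eef_rot": TCP orientation; "wrist_force": force on the tool from outside, world axes, zero at the start; "moment": the same for the moment, N m; "grip_width": finger opening in m; "finger_force": force on a finger pad.
Only numpy, scipy, OpenCV 4.12 (cv2) and the standard library are available. Lean on these libraries where they do the work, as an engineer would, in place of code of your own. Each camera call takes 0.05 s, during which the arm holds its last target. There are 200 camera calls.

### The job

The four baked parts of a gingerbread house lie in a pile on the wire cooling rack. Take the pile apart and lay each part flat, face up, on its own card template, lined up with the outline drawn there (the gable with its point on the drawn point), so that the sizes can be checked before icing. Gingerbread snaps, so set the parts down rather than drop them, and do not knock or shift the jar of sugar pearls.

Things in the scene. Friction and masses are not known exactly. Their poses are not given: they have to be found in the camera images.
- door: Baked brown gingerbread door: the smallest rectangle, scored lengthwise into planks; 58 x 36 mm, 10 mm thick. Loose, about 20 g. Origin at the centre of its underside; x along the 58 mm length, y across the 36 mm width, z up; either end may lead. At the start on top of the pile: lies on the gable.
- gable: Baked brown gingerbread gable, a house-front pentagon 92 mm tall, 64 wide, 10 thick: straight sides for 60 mm, then 45 degree slopes to a point; round amber window, scored doorway at the foot. Loose, 36 g. Origin at its underside, mid of its 92 x 64 mm extent; x to the peak (46 mm away), y across, z up. At the start third from the bottom: lies across the side wall.
- gable_peak (a point): The tip of the gable part's point, at its underside: 46 mm along the gable's x from its origin.
- side_wall: Baked brown gingerbread side wall: rectangle with two amber sugar-glass windows side by side along its length; 100 x 60 mm, 10 mm thick. Loose, about 42 g. Origin at the centre of its underside; x along the 100 mm length, y across the 60 mm width, z up; either end may lead. At the start second from the bottom: lies across the roof panel.
- roof_panel: Baked brown gingerbread roof panel: the largest rectangle, scored with four lines across and one along like roof tiles; 130 x 68 mm, 10 mm thick. Loose, about 60 g. Origin at the centre of its underside; x along the 130 mm length, y across the 68 mm width, z up; either end may lead. At the start at the bottom of the pile: lies on the wire rack (180 x 135 mm, its top 16 mm over the table).
- card_door: Off-white card template of the door, 1.5 mm thick, stuck to the table: rectangle 74 x 52 mm with the 58 x 36 mm outline and the plank lines drawn in pencil. Origin at the centre of its underside; x along its length, z up.
- card_gable: Off-white card template of the gable, 1.5 mm thick, stuck to the table: a pentagon with the gable's outline, doorway and round window drawn in pencil and an 8 mm margin outside the outline. Origin at its underside, at the middle of the drawn 92 x 64 mm outline; x points to the drawn peak, z up.
- card_wall: Off-white card template of the side wall, 1.5 mm thick, stuck to the table: rectangle 116 x 76 mm with the 100 x 60 mm outline and the two windows drawn in pencil. Origin at the centre of its underside; x along its length, z up.
- card_roof: Off-white card template of the roof panel, 1.5 mm thick, stuck to the table: rectangle 146 x 84 mm with the 130 x 68 mm outline and the tile lines drawn in pencil. Origin at the centre of its underside; x along its length, z up.
- pearl_jar: Small closed glass jar of sugar pearls with a steel lid and a paper label, 42 mm across and 62 mm high, standing loose between the cards. Origin at the centre of its underside, z up. A bystander.
Things that resemble listed ones, but are neither listed nor needed, are in the scene too. Leave any green look-alike of the gable alone. What is shaped like the side_wall but pink is not meant.

How it is judged (in metres and radians):
At the end, for the whole second after the job is handed in: Every part lies flat (0.05 rad), face up, released and at rest on its own card, underside at most 4 mm above the table, origin within 10 mm of the card's seen from above, length within 0.15 rad of the drawn outline's, the gable's peak towards the drawn peak (horizontal distance between roof_panel and card_roof below 0.01 m and angle between the x axis of roof_panel and the x axis of card_roof, either way round below 0.15 rad and angle between each of roof_panel, side_wall, gable, door's own z axis and vertical below 0.05 rad and z of roof_panel in the frame of card_roof between -0.0005 and 0.004 m and linear speed of each of roof_panel, side_wall, gable, door below 0.02 m/s and angular speed of each of roof_panel, side_wall, gable, door below 0.2 rad/s and contact force between the fingers and roof_panel below 0.05 N and horizontal distance between side_wall and card_wall below 0.01 m and angle between the x axis of side_wall and the x axis of card_wall, either way round below 0.15 rad and z of side_wall in the frame of card_wall between -0.0005 and 0.004 m and contact force between the fingers and side_wall below 0.05 N and horizontal distance between gable and card_gable below 0.01 m and angle between the x axis of gable and the x axis of card_gable, either way round below 0.15 rad and z of gable in the frame of card_gable between -0.0005 and 0.004 m and contact force between the fingers and gable below 0.05 N and horizontal distance between door and card_door below 0.01 m and angle between the x axis of door and the x axis of card_door, either way round below 0.15 rad and z of door in the frame of card_door between -0.0005 and 0.004 m and contact force between the fingers and door below 0.05 N and x of gable_peak in the frame of card_gable above 0.02 m); the robot touches nothing.
It fails at once if the roof panel is dropped or flung: it moves faster than 0.6 m/s with no finger on it (a free fall of about 20 mm) (linear speed of roof_panel above 0.6 m/s and contact force between the fingers and roof_panel below 0.02 N).
It fails at once if the side wall is dropped or flung: it moves faster than 0.6 m/s with no finger on it (a free fall of about 20 mm) (linear speed of side_wall above 0.6 m/s and contact force between the fingers and side_wall below 0.02 N).
It fails at once if the gable is dropped or flung: it moves faster than 0.6 m/s with no finger on it (a free fall of about 20 mm) (linear speed of gable above 0.6 m/s and contact force between the fingers and gable below 0.02 N).
It fails at once if the door is dropped or flung: it moves faster than 0.6 m/s with no finger on it (a free fall of about 20 mm) (linear speed of door above 0.6 m/s and contact force between the fingers and door below 0.02 N).
It fails at once if the jar of sugar pearls is shifted by more than 20 mm or tipped by more than 0.3 rad (distance of pearl_jar from where it was at the start of the episode above 0.02 m or angle between pearl_jar's own z axis and vertical above 0.3 rad).
It also fails if it takes over 102 s, if anything falls off the work surface, if the arm or the gripper's body presses on something with over 40 N, if the wrist force passes 120 N, or if a joint passes its speed limit or range.

## Working session

There is one attempt and no reset: what is moved stays moved. The work goes in short steps, Python scripts to look and compute and a tool call to move; the robot and the scene stay as the last step left them, time stands still between calls to the robot, and variables do not carry over. Pictures are saved under pics/ and viewed, at most 14 in all, crops included, and the job is handed in when it is done.

Besides the shell and the picture viewer there is one more tool, called after "Call:" as name([rows], argument=value, ...), one row to a line, values as JSON. drive_tool: Moves the arm, as the interface text tells. Its arguments: {"type":"object","properties":{"commands":{"type":"array","items":{"type":"object","properties":{"x":{"type":"number","minimum":-1,"maximum":1},"y":{"type":"number","minimum":-1,"maximum":1},"z":{"type":"number","minimum":-1,"maximum":1},"wx":{"type":"number","minimum":-1,"maximum":1},"wy":{"type":"number","minimum":-1,"maximum":1},"wz":{"type":"number","minimum":-1,"maximum":1},"jaw":{"type":"number"}}}}},"required":["commands"]}

```bash
mkdir -p pics; cat > h.py <<'E'
import numpy as np, cv2
from plant import bot
def snap(n,tag):
    p,d=bot.snapshot(n); np.savez(f'{tag}.npz',p=p,d=d); cv2.imwrite(f'pics/{tag}.png',p[:,:,::-1]); return p,d
def cam(n):
    c=bot.camera_params(n); f=200/np.tan(np.radians(c['vertical_fov'])/2)
    K=np.array([[f,0,c['cx']],[0,f,c['cy']],[0,0,1]]); return K,c['k1'],np.array(c['extrinsics'])
def rays(n,uv):
    K,k1,E=cam(n); uv=np.array(uv,float).reshape(-1,2)
    q=(uv-K[:2,2])/K[0,0]; s=q.copy()
    for _ in range(30): s=q/(1+k1*(s**2).sum(1,keepdims=True))
    r=np.c_[s,np.ones(len(s))]
    return r,E
def atz(n,uv,z):   # pixel -> world on plane z
    r,E=rays(n,uv); d=r@E[:3,:3].T; o=E[:3,3]
    t=(z-o[2])/d[:,2]; return o+d*t[:,None]
def dep(n,uv,D):
    r,E=rays(n,uv); uv=np.array(uv,int).reshape(-1,2)
    z=D[uv[:,1],uv[:,0]]; return (r*z[:,None])@E[:3,:3].T+E[:3,3]
def cloud(n,D):
    v,u=np.mgrid[0:400,0:640]; return dep(n,np.c_[u.ravel(),v.ravel()],D).reshape(400,640,3)
def proj(n,X):
    K,k1,E=cam(n); X=np.array(X,float).reshape(-1,3); c=(X-E[:3,3])@E[:3,:3]; s=c[:,:2]/c[:,2:]
    s=s*(1+k1*(s**2).sum(1,keepdims=True)); return s*K[0,0]+K[:2,2]
E
python3 - <<'E'
from h import *
for n in('scene','top'):
    snap(n,n+'0'); print(n,bot.camera_params(n))
o=bot.observe(); print({k:np.round(o[k],3) for k in('clock','tool_pos','eef_rot','wrist_force','grip_width')}, bot.tcp_to_grasp)
E
```

```text
scene {'vertical_fov': 50.66355930301096, 'cx': 320.75153434789837, 'cy': 197.32174392675077, 'k1': -0.037691158376229425, 'extrinsics': array([[-0.52902913,  0.68861264, -0.49592421,  1.10784928],
       [ 0.84854838,  0.42259043, -0.31840692,  0.31543355],
       [-0.0096862 , -0.58926222, -0.80788379,  1.02923779],
       [ 0.        ,  0.        ,  0.        ,  1.        ]])}
top {'vertical_fov': 57.5558698806902, 'cx': 313.7830637879194, 'cy': 203.38501110440384, 'k1': -0.0388285333186464, 'extrinsics': array([[-0.02599482, -0.99298199,  0.11537343,  0.38352052],
       [-0.99950628,  0.02377955, -0.02053611, -0.06579519],
       [ 0.01764846, -0.1158503 , -0.99310988,  0.99804931],
       [ 0.        ,  0.        ,  0.        ,  1.        ]])}
{'clock': np.float64(0.1), 'tool_pos': array([0.186, 0.596, 0.186]), 'eef_rot': array([[-0.954,  0.298, -0.   ],
       [ 0.298,  0.954, -0.001],
       [-0.   , -0.001, -1.   ]]), 'wrist_force': array([-0.019, -0.209, -0.303]), 'grip_width': np.float64(0.088)} 0.0187
```

View pics/top0.png

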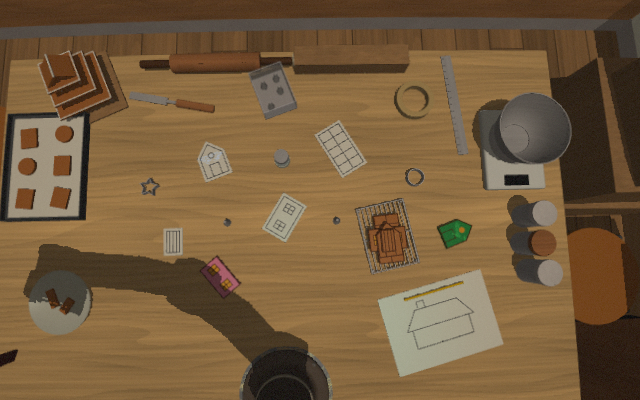

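View pics/scene0.png

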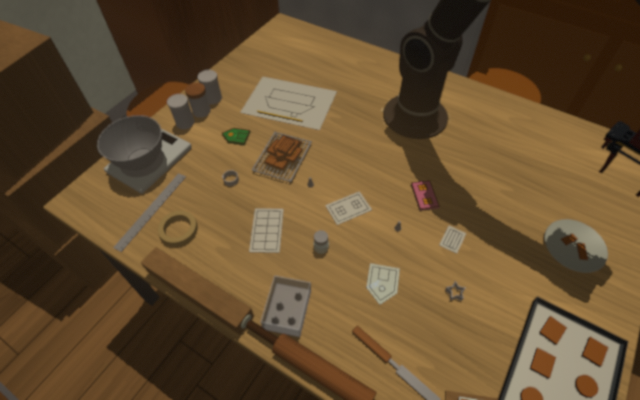

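The top view shows the pile on the rack at (387,237). The cards are door (173,241), gable (213,162), wall (284,217) and roof (341,148), and the jar is at (282,158). Look-alikes are the green gable (455,233), the pink wall (220,277), and the cookies on the tray and plate. Next I'll take close crops.

```bash
python3 - <<'E'
from h import *
t=cv2.imread('pics/top0.png'); s=cv2.imread('pics/scene0.png')
a=cv2.resize(t[190:280,345:430],None,fx=6,fy=6,interpolation=2)
cv2.imwrite('pics/pile_top.png',np.clip(a*1.5,0,255))
cv2.imwrite('pics/pile_sc.png',np.clip(1.5*cv2.resize(s[120:190,245:320],None,fx=7,fy=7,interpolation=2),0,255))
cv2.imwrite('pics/cards.png',cv2.resize(t[115:260,155:375],None,fx=3.6,fy=3.6,interpolation=2))
E
```

```text
[ WARN:0@0.237] global loadsave.cpp:1063 imwrite_ Unsupported depth image for selected encoder is fallbacked to CV_8U.
```

View pics/pile_top.png

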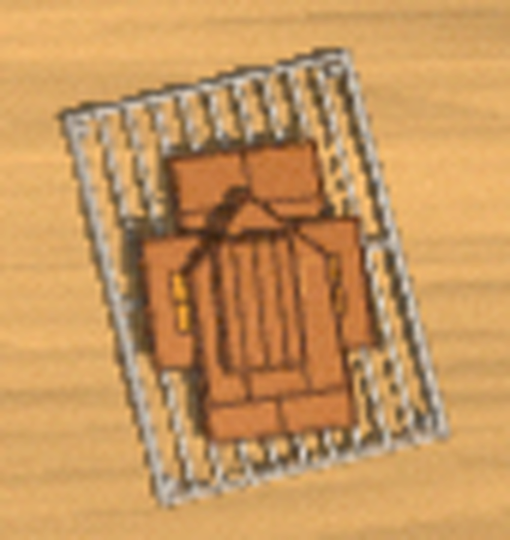

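View pics/pile_sc.png

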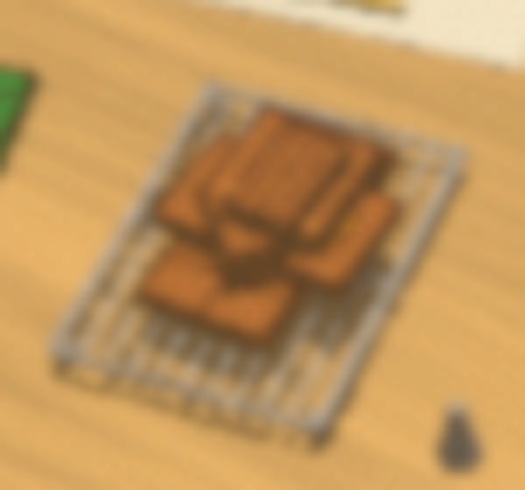

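View pics/cards.png

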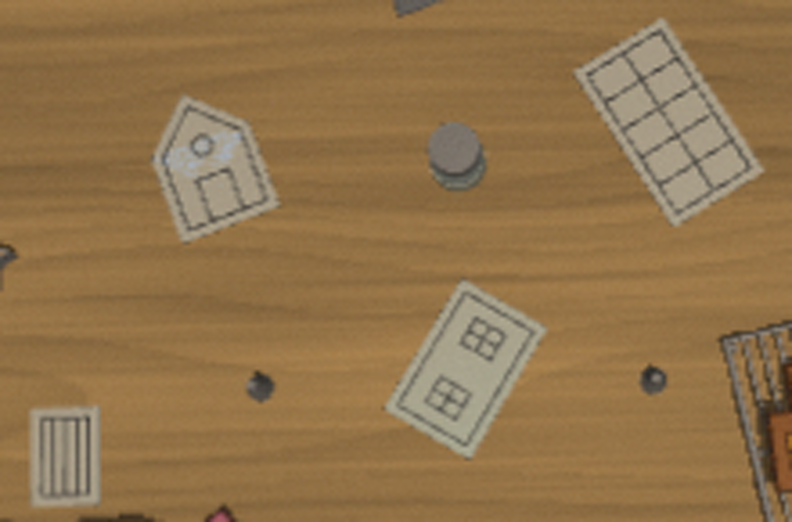

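The crops confirm the choice: brown planked door on top, then gable (peak up in the image), side wall with amber windows, and roof panel at the bottom. The cards are clear, and two dark cones stand at (227,222) and (336,220). Next I'll measure the cards by colour and the pile by depth layers in both views.

```bash
cat > m.py <<'E'
from h import *
def rect(P):
    (c,(w,h),a)=cv2.minAreaRect((P[:,:2]*1000).astype(np.float32))
    if w<h: w,h,a=h,w,a+90
    return np.round([*c,w,h,(a+90)%180-90],1)
T=np.load('top0.npz'); S=np.load('scene0.npz')
hsv=cv2.cvtColor(T['p'],cv2.COLOR_RGB2HSV)
m=((hsv[...,1]<75)&(hsv[...,2]>110)).astype(np.uint8); m=cv2.morphologyEx(m,cv2.MORPH_CLOSE,np.ones((5,5)))
n,L,st,_=cv2.connectedComponentsWithStats(m)
for nm,(u,v) in dict(door=(173,241),gable=(213,165),wall=(284,217),roof=(341,148)).items():
    l=L[v-6:v+6,u-6:u+6].max(); C=max(cv2.findContours((L==l).astype(np.uint8),0,cv2.CHAIN_APPROX_NONE)[0],key=len)[:,0]
    P=atz('top',C,.0015); print('card',nm,rect(P))
    if nm=='gable': print(np.round(atz('top',cv2.approxPolyDP(C,3,True)[:,0],.0015)*1000))
for n,D,bb in(('top',T['d'],(345,430,190,280)),('scene',S['d'],(245,320,120,190))):
    X=cloud(n,D)[bb[2]:bb[3],bb[0]:bb[1]].reshape(-1,3); ok=D[bb[2]:bb[3],bb[0]:bb[1]].ravel()>0
    z=X[:,2]*1000; print(n,np.histogram(z[ok],np.arange(-4,64,4)))
    for lo,hi in((51,62),(41,51),(31,41)):
        q=ok&(z>lo)&(z<hi); print(lo,q.sum(),np.median(z[q]),rect(X[q]) if q.sum()>5 else '')
def c(p): return [((u+.5)/6+344.5,(v+.5)/6+189.5) for u,v in p]
for nm,z,p in(('door',.056,[(213,240),(296,232),(303,367),(225,372)]),('gable',.046,[(248,188),(335,258),(350,387),(207,403),(188,268)]),('wall',.036,[(143,240),(362,218),(377,345),(155,367)]),('roof',.026,[(170,158),(315,140),(355,425),(210,440)]),('jar',.062,[((458/3.6+155-345)*6,(142/3.6+115-190)*6)])):
    P=atz('top',c(p),z); print(nm,rect(P)); print(np.round(P[:,:2]*1000).tolist())
E
python3 m.py
```

```text
card door [404.2 299.3  72.9  49.4   1. ]
card gable [630.2 194.1 108.   79.3  21. ]
[[680. 215.   2.]
 [635. 236.   1.]
 [572. 213.   1.]
 [593. 141.   2.]
 [659. 164.   2.]]
card wall [464.   -3.5 115.5  75.8 -31.8]
card roof [ 653.5 -164.9  145.9   84.1   30.7]
top (array([2219, 2993,  129,   21,  371,  292,   47,  357,   81,  116,  216,
         36,  305,   72,  123,  196]), array([-4,  0,  4,  8, 12, 16, 20, 24, 28, 32, 36, 40, 44, 48, 52, 56, 60]))
51 321 56.476311688833604 [ 391.9 -274.2   58.2   36.7    3.7]
41 403 46.43020557293798 [ 395.4 -277.9   91.1   64.6    6.5]
31 346 36.62535646586157 [ 390.5 -280.2  112.4  106.8  -61. ]
scene (array([2446,  976,   57,  103,  256,   90,   93,  130,   60,  114,   78,
         90,   94,   49,  105,   41]), array([-4,  0,  4,  8, 12, 16, 20, 24, 28, 32, 36, 40, 44, 48, 52, 56, 60]))
51 168 54.49875157044076 [ 396.4 -272.    66.1   40.     5. ]
41 195 44.61680669234846 [ 397.7 -276.9   94.2   65.3    4.3]
31 222 35.41420689506219 [ 397.8 -235.3  189.9   91.9   84.2]
door [ 393.1 -275.    58.    36.4    2.6]
[[420.0, -256.0], [423.0, -292.0], [365.0, -292.0], [364.0, -258.0]]
gable [ 398.1 -279.5   90.7   64.9    4.6]
[[443.0, -274.0], [412.0, -311.0], [355.0, -315.0], [350.0, -252.0], [409.0, -246.0]]
wall [ 397.7 -279.    99.2   56.2  -86. ]
[[422.0, -229.0], [429.0, -326.0], [373.0, -330.0], [366.0, -231.0]]
roof [ 398.7 -282.5  127.7   66.2    5.1]
[[459.0, -244.0], [465.0, -310.0], [338.0, -321.0], [333.0, -256.0]]
jar [624.9  -4.5   0.    0.    0. ]
[[625.0, -5.0]]
```

Both views agree: layer tops at about 56, 46, 36 and 26 mm, with sizes matching the text. Moving to the door (392,-274.5), where the tool y axis has to sit at 93°.

Call:
drive_tool([
  {"x": 0.13, "y": -0.11, "wz": 0.2, "jaw": -1},
  {"x": 0.23, "y": -0.2, "wz": 0.4, "jaw": -1},
  {"x": 0.33, "y": -0.3, "wz": 0.6, "jaw": -1},
  {"x": 0.4, "y": -0.42, "wz": 0.68, "jaw": -1},
  {"x": 0.42, "y": -0.55, "wz": 0.68, "jaw": -1},
])

```text
invalid input at $.commands[0]: expected keys x, y, z, wx, wy, wz, jaw
```

Call:
drive_tool([
  {"x": 0.05, "y": -0.13, "jaw": -1},
  {"x": 0.1, "y": -0.26, "jaw": -1},
  {"x": 0.15, "y": -0.39, "jaw": -1},
  {"x": 0.2, "y": -0.52, "jaw": -1},
  {"x": 0.25, "y": -0.64, "jaw": -1},
])

```text
invalid input at $.commands[0]: expected keys x, y, z, wx, wy, wz, jaw
```

Call:
drive_tool([
  {"x": 0.03, "y": -0.13, "jaw": -1},
  {"x": 0.06, "y": -0.26, "jaw": -1},
  {"x": 0.09, "y": -0.39, "jaw": -1},
  {"x": 0.1, "y": -0.52, "jaw": -1},
  {"x": 0.1, "y": -0.65, "jaw": -1},
])

```text
invalid input at $.commands[0]: expected keys x, y, z, wx, wy, wz, jaw
```

Call:
drive_tool([
  {"x": 0.09, "y": -0.1, "z": 0, "wx": 0, "wy": 0, "wz": 0.2, "jaw": -1},
  {"x": 0.18, "y": -0.2, "z": 0, "wx": 0, "wy": 0, "wz": 0.4, "jaw": -1},
  {"x": 0.27, "y": -0.3, "z": 0, "wx": 0, "wy": 0, "wz": 0.6, "jaw": -1},
  {"x": 0.35, "y": -0.41, "z": 0, "wx": 0, "wy": 0, "wz": 0.68, "jaw": -1},
  {"x": 0.41, "y": -0.53, "z": 0, "wx": 0, "wy": 0, "wz": 0.68, "jaw": -1},
])

```text
clock: 0.52
tool_pos: [0.3111, 0.4358, 0.1867]
eef_rot: [[-0.998, -0.055, 0.0], [-0.055, 0.998, -0.0], [-0.0, -0.0, -1.0]]
wrist_force: [0.4, 0.6, 0.2]
grip_width: 0.088
finger_force: 0.0
```

Call:
drive_tool([
  {"x": 0.05, "y": -0.13, "z": 0, "wx": 0, "wy": 0, "wz": 0, "jaw": -1},
  {"x": 0.1, "y": -0.26, "z": 0, "wx": 0, "wy": 0, "wz": 0, "jaw": -1},
  {"x": 0.15, "y": -0.39, "z": 0, "wx": 0, "wy": 0, "wz": 0, "jaw": -1},
  {"x": 0.2, "y": -0.52, "z": 0, "wx": 0, "wy": 0, "wz": 0, "jaw": -1},
  {"x": 0.25, "y": -0.64, "z": 0, "wx": 0, "wy": 0, "wz": 0, "jaw": -1},
])

```text
clock: 0.93
tool_pos: [0.3845, 0.2431, 0.1871]
eef_rot: [[-0.999, -0.053, -0.0], [-0.053, 0.999, -0.0], [0.0, -0.0, -1.0]]
wrist_force: [1.1, 0.3, 0.6]
grip_width: 0.0878
finger_force: 0.0
```

Call:
drive_tool([
  {"x": 0.03, "y": -0.13, "z": 0, "wx": 0, "wy": 0, "wz": 0, "jaw": -1},
  {"x": 0.06, "y": -0.26, "z": 0, "wx": 0, "wy": 0, "wz": 0, "jaw": -1},
  {"x": 0.09, "y": -0.39, "z": 0, "wx": 0, "wy": 0, "wz": 0, "jaw": -1},
  {"x": 0.1, "y": -0.52, "z": 0, "wx": 0, "wy": 0, "wz": 0, "jaw": -1},
  {"x": 0.1, "y": -0.65, "z": 0, "wx": 0, "wy": 0, "wz": 0, "jaw": -1},
])

```text
clock: 1.35
tool_pos: [0.4145, 0.0485, 0.1871]
eef_rot: [[-0.999, -0.053, 0.0], [-0.053, 0.999, 0.0], [-0.0, 0.0, -1.0]]
wrist_force: [1.9, 0.2, -0.8]
grip_width: 0.0881
finger_force: 0.0
```

Call:
drive_tool([
  {"x": 0, "y": -0.13, "z": 0, "wx": 0, "wy": 0, "wz": 0, "jaw": -1},
  {"x": 0, "y": -0.26, "z": 0, "wx": 0, "wy": 0, "wz": 0, "jaw": -1},
  {"x": 0, "y": -0.39, "z": 0, "wx": 0, "wy": 0, "wz": 0, "jaw": -1},
  {"x": 0, "y": -0.52, "z": 0, "wx": 0, "wy": 0, "wz": 0, "jaw": -1},
  {"x": 0, "y": -0.65, "z": 0, "wx": 0, "wy": 0, "wz": 0, "jaw": -1},
])

```text
clock: 1.77
tool_pos: [0.4138, -0.1463, 0.1872]
eef_rot: [[-0.999, -0.053, 0.0], [-0.053, 0.999, 0.0], [-0.0, 0.0, -1.0]]
wrist_force: [0.4, -0.7, 0.5]
grip_width: 0.0875
finger_force: 0.0
```

Call:
drive_tool([
  {"x": -0.03, "y": -0.12, "z": -0.05, "wx": 0, "wy": 0, "wz": 0, "jaw": -0.6},
  {"x": -0.06, "y": -0.24, "z": -0.1, "wx": 0, "wy": 0, "wz": 0, "jaw": -0.6},
  {"x": -0.075, "y": -0.36, "z": -0.15, "wx": 0, "wy": 0, "wz": 0, "jaw": -0.6},
  {"x": -0.075, "y": -0.425, "z": -0.25, "wx": 0, "wy": 0, "wz": 0, "jaw": -0.6},
  {"x": -0.075, "y": -0.425, "z": -0.35, "wx": 0, "wy": 0, "wz": 0, "jaw": -0.6},
])

```text
clock: 2.18
tool_pos: [0.3916, -0.2771, 0.082]
eef_rot: [[-0.999, -0.048, 0.002], [-0.048, 0.999, -0.004], [-0.002, -0.004, -1.0]]
wrist_force: [0.3, 1.0, 0.1]
grip_width: 0.0703
finger_force: 0.0
```

Call:
drive_tool([
  {"x": 0, "y": 0.008, "z": -0.05, "wx": 0, "wy": 0, "wz": 0, "jaw": -0.6},
  {"x": 0, "y": 0.008, "z": -0.105, "wx": 0, "wy": 0, "wz": 0, "jaw": -0.6},
  {"x": 0, "y": 0.008, "z": -0.105, "wx": 0, "wy": 0, "wz": 0, "jaw": -0.6},
])

```text
clock: 2.43
tool_pos: [0.3897, -0.2685, 0.0479]
eef_rot: [[-0.999, -0.053, -0.005], [-0.053, 0.999, 0.002], [0.005, 0.002, -1.0]]
wrist_force: [-0.2, 1.0, 0.3]
grip_width: 0.0703
finger_force: 0.0
```

Call:
drive_tool([
  {"x": 0, "y": 0, "z": 0, "wx": 0, "wy": 0, "wz": 0, "jaw": -0.6},
  {"x": 0, "y": 0, "z": 0, "wx": 0, "wy": 0, "wz": 0, "jaw": -0.6},
])

```text
clock: 2.6
tool_pos: [0.3922, -0.2698, 0.0514]
eef_rot: [[-0.999, -0.053, 0.001], [-0.053, 0.999, -0.0], [-0.001, -0.0, -1.0]]
wrist_force: [0.5, -0.0, -1.0]
grip_width: 0.0703
finger_force: 0.0
```

Call:
drive_tool([
  {"x": 0, "y": -0.016, "z": -0.007, "wx": 0, "wy": 0, "wz": 0, "jaw": -0.6},
  {"x": 0, "y": -0.016, "z": -0.007, "wx": 0, "wy": 0, "wz": 0, "jaw": -0.6},
  {"x": 0, "y": -0.016, "z": -0.007, "wx": 0, "wy": 0, "wz": 0, "jaw": 1},
  {"x": 0, "y": -0.016, "z": -0.007, "wx": 0, "wy": 0, "wz": 0, "jaw": 1},
  {"x": 0, "y": -0.016, "z": -0.007, "wx": 0, "wy": 0, "wz": 0, "jaw": 1},
])

```text
clock: 3.02
tool_pos: [0.392, -0.2743, 0.0489]
eef_rot: [[-0.999, -0.053, 0.001], [-0.053, 0.999, -0.0], [-0.001, -0.0, -1.0]]
wrist_force: [-0.1, -0.0, 0.1]
grip_width: 0.0538
finger_force: 0.0
```

Call:
drive_tool([
  {"x": 0, "y": 0, "z": 0, "wx": 0, "wy": 0, "wz": 0, "jaw": 1},
  {"x": 0, "y": 0, "z": 0, "wx": 0, "wy": 0, "wz": 0, "jaw": 1},
  {"x": 0, "y": 0, "z": 0, "wx": 0, "wy": 0, "wz": 0, "jaw": 1},
])

```text
clock: 3.27
tool_pos: [0.3919, -0.2743, 0.0486]
eef_rot: [[-0.999, -0.053, 0.0], [-0.053, 0.999, 0.0], [-0.0, 0.0, -1.0]]
wrist_force: [-0.5, 0.2, -0.4]
grip_width: 0.0336
finger_force: 0.0
```

Call:
drive_tool([
  {"x": 0, "y": 0, "z": 0, "wx": 0, "wy": 0, "wz": 0, "jaw": 1},
])

```text
clock: 3.35
tool_pos: [0.3919, -0.2742, 0.0485]
eef_rot: [[-0.999, -0.053, -0.0], [-0.053, 0.999, 0.0], [0.0, 0.0, -1.0]]
wrist_force: [1.5, -0.0, -0.1]
grip_width: 0.0271
finger_force: 0.0
```

```bash
python3 - <<'E'
from h import *
p,d=snap('top','top1'); q,e=snap('scene','sc1')
a=cv2.resize(p[180:290,335:440,::-1],(525,550),interpolation=2)
b=cv2.resize(q[100:200,230:330,::-1],(275*2,550),interpolation=2)
cv2.imwrite('pics/c1.png',np.clip(np.hstack([a,b])[:, :]*1.3,0,255).astype(np.uint8)[:, :])
i=cv2.imread('pics/c1.png'); cv2.imwrite('pics/c1.png',cv2.resize(i,(800,409)))
print(bot.observe()['grip_width'])
E
```

```text
0.01876945347822332
```

View pics/c1.png

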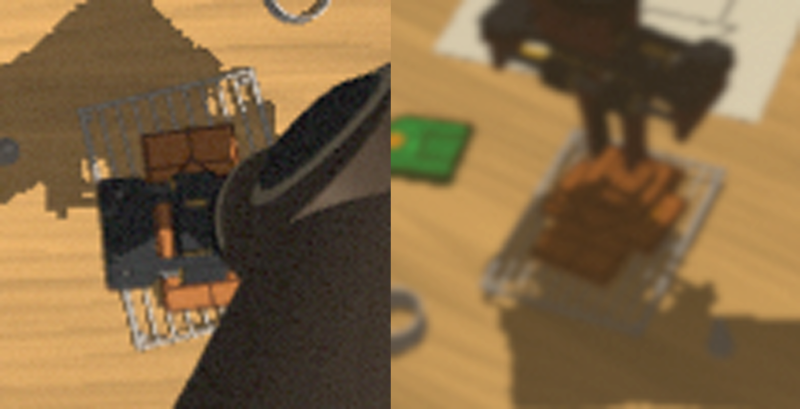

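```bash
python3 - <<'E'
from h import *
o=bot.observe(); p=np.array(o['tool_pos']);R=np.array(o['eef_rot']); print(p,R.round(3).tolist())
for dz in (0,.02): 
  for s in(-.015,0,.015):
    X=p+R[:,1]*s+[0,0,dz]; u=proj('scene',X)[0]; print(dz,s,u,'crop',391+(u[0]-230)*4.09,(u[1]-100)*4.09, proj('top',X)[0])
print('door', proj('scene',[[.392,-.2745,.056]]))
D=np.load('sc1.npz')['d']; C=cloud('scene',D)[125:150,275:300]*1000
print(C[::3,::3,2].round().astype(int)); 
T=cloud('top',np.load('top1.npz')['d'])*1000; print(T[215:270:4,365:395:3,2].round().astype(int))
E
```

```text
[ 0.39188213 -0.27432042  0.04853631] [[-0.999, -0.053, -0.0], [-0.053, 0.999, 0.0], [0.0, 0.0, -1.0]]
0 -0.015 [281.2674112  143.70889888] crop 600.6837118281985 178.76939640403177 [392.83289032 239.99585099]
0 0 [285.28638871 145.35521295] crop 617.1213298282021 185.50282094819175 [387.15586829 240.46082284]
0 0.015 [289.3328552  147.01309093] crop 633.6713777487209 192.2835418963811 [381.46994303 240.92568881]
0.02 -0.015 [280.72807718 139.30184562] crop 598.4778356641125 160.74454857287657 [394.65475439 239.86937048]
0.02 0 [284.7938409  140.95284978] crop 615.1068093001423 167.4971556201895 [388.85843059 240.34439373]
0.02 0.015 [288.88778854 142.61564463] crop 631.851055113528 174.29798654209117 [383.0527185  240.81931451]
door [[285.03573123 143.72635347]]
[[138 139 175 179 184 182 159 203 201]
 [  2 129 116   0 171 138 175 177 192]
 [  0 115 106  -4 133 127  -2  -2 175]
 [ 11 102  98  14 116 111  -2   1 166]
 [ 14  91  85  48 107 101  10  13   1]
 [ 36  46  41  54  94  89  55  45  -3]
 [ 34  47  53  58  54  53  55  43  34]
 [ 43  55  54  55  54  57  42  43  18]
 [ 44  54  55  56  53  47  45  34  36]]
[[ -1  14  -2  -1  13  27  26  30  23  25]
 [  0  16   0  24  28  27  22  25  27  25]
 [ 17  -2   0  25  29  25  25  46  23  31]
 [  1   1  18  26  26 174 191 187 188 191]
 [205 207 209 209 186 206 998 208 208 208]
 [206 207 208 209  46  55 189 196 189 265]
 [205 206 210 211  46  46 189 190 189 265]
 [208 207 205 206  46  47 187 189 187 262]
 [207 206 209 207  40  46 182 189 187 203]
 [208 208 207 207 209 207 207 207 205 208]
 [208 209 207 209  12  45 184 187 190 189]
 [ -2  15  -1  17   2  28  26  24  27  28]
 [  4   0   0   1  -1  29  28  25  23  26]
 [  0   2  19   1   2   0   5  18   1   0]]
```

```bash
python3 - <<'E'
from h import *
C=cloud('scene',np.load('sc1.npz')['d'])*1000
for v in range(128,146,2):
  print(v,[tuple(C[v,u].round().astype(int)) for u in(278,280,282,287,289,291)])
o=bot.observe(); print(o['qpos'],o['joint_torque'],o['wrist_force'])
E
```

```text
128 [(np.int64(404), np.int64(-285), np.int64(129)), (np.int64(392), np.int64(-287), np.int64(118)), (np.int64(386), np.int64(-285), np.int64(114)), (np.int64(423), np.int64(-235), np.int64(171)), (np.int64(402), np.int64(-244), np.int64(149)), (np.int64(388), np.int64(-248), np.int64(135))]
130 [(np.int64(403), np.int64(-287), np.int64(119)), (np.int64(398), np.int64(-283), np.int64(117)), (np.int64(389), np.int64(-283), np.int64(109)), (np.int64(402), np.int64(-253), np.int64(136)), (np.int64(400), np.int64(-247), np.int64(138)), (np.int64(389), np.int64(-248), np.int64(127))]
132 [(np.int64(402), np.int64(-288), np.int64(109)), (np.int64(398), np.int64(-284), np.int64(108)), (np.int64(390), np.int64(-283), np.int64(102)), (np.int64(402), np.int64(-253), np.int64(128)), (np.int64(401), np.int64(-247), np.int64(130)), (np.int64(385), np.int64(-252), np.int64(113))]
134 [(np.int64(404), np.int64(-288), np.int64(102)), (np.int64(401), np.int64(-283), np.int64(102)), (np.int64(388), np.int64(-286), np.int64(90)), (np.int64(400), np.int64(-256), np.int64(116)), (np.int64(398), np.int64(
[... 1055 characters left out ...]
t64(-287), np.int64(55)), (np.int64(401), np.int64(-259), np.int64(80)), (np.int64(377), np.int64(-270), np.int64(52)), (np.int64(375), np.int64(-263), np.int64(55))]
144 [(np.int64(396), np.int64(-300), np.int64(44)), (np.int64(402), np.int64(-287), np.int64(56)), (np.int64(400), np.int64(-280), np.int64(59)), (np.int64(388), np.int64(-270), np.int64(54)), (np.int64(386), np.int64(-263), np.int64(56)), (np.int64(381), np.int64(-259), np.int64(53))]
[  3.96298601  21.80898334  31.24361783 121.06243597 -16.97064564
  41.31440938 139.31638835] [-6.65217784e-03 -4.21679306e+01  5.97970158e+00 -2.02523571e+01
  5.28382673e-02  3.85517534e-02 -4.28339945e-04] [-0.39142886 -0.058413    0.21391113]
```

```bash
python3 - <<'E'
from h import *
C=cloud('scene',np.load('sc1.npz')['d'])*1000
E=cam('scene')[2]
for u in range(272,296):
  v=[v for v in range(125,150) if abs(C[v,u,0]-402)<3.5 and C[v,u,2]>65 and -295<C[v,u,1]<-245]
  if v:
    v=max(v); w=C[v,u]; r,_=rays('scene',[(u,v),(u,v+.5)]); d=r@E[:3,:3].T; t=(.4019-E[0,3])/d[:,0]
    print(u,v,w.round(1),(E[:3,3]+d*t[:,None])[:,2].round(4))
E
```

```text
275 125 [ 405.  -294.4  137.9] [0.1341 0.1318]
276 129 [ 405.2 -292.3  122.5] [0.1183 0.116 ]
277 134 [ 403.6 -292.3   99.8] [0.0976 0.0953]
278 138 [ 404.3 -289.8   84.3] [0.0811 0.0788]
279 138 [ 404.1 -285.9   86.3] [0.0833 0.0809]
280 138 [ 399.  -286.3   81.5] [0.0854 0.0831]
281 136 [ 398.6 -281.6   92.5] [0.0968 0.0945]
286 137 [ 401.1 -260.2  101.7] [0.1027 0.1004]
287 142 [ 400.7 -258.8   80.3] [0.0818 0.0795]
288 142 [ 404.4 -251.9   87.3] [0.084  0.0817]
289 140 [ 398.7 -251.8   91. ] [0.0953 0.093 ]
```

The picture shows the fingers closed above the door. Depth puts the tips at z≈80 mm while the reported TCP is 48.5 mm, so the real tips are about 31 mm higher than reported. I'll reopen, go 30 mm lower and watch the force.

Call:
drive_tool([
  {"x": 0, "y": 0, "z": 0, "wx": 0, "wy": 0, "wz": 0, "jaw": -0.6},
  {"x": 0, "y": 0, "z": 0, "wx": 0, "wy": 0, "wz": 0, "jaw": -0.6},
  {"x": 0, "y": 0, "z": 0, "wx": 0, "wy": 0, "wz": 0, "jaw": -0.6},
  {"x": 0, "y": 0, "z": 0, "wx": 0, "wy": 0, "wz": 0, "jaw": -0.6},
  {"x": 0, "y": 0, "z": 0, "wx": 0, "wy": 0, "wz": 0, "jaw": -0.6},
])

```text
clock: 3.87
tool_pos: [0.3919, -0.2743, 0.0485]
eef_rot: [[-0.999, -0.053, -0.0], [-0.053, 0.999, 0.0], [0.0, 0.0, -1.0]]
wrist_force: [0.1, 0.2, -0.1]
grip_width: 0.0489
finger_force: 0.0
```

Call:
drive_tool([
  {"x": 0, "y": 0, "z": 0, "wx": 0, "wy": 0, "wz": 0, "jaw": -0.6},
  {"x": 0, "y": 0, "z": -0.02, "wx": 0, "wy": 0, "wz": 0, "jaw": -0.6},
  {"x": 0, "y": 0, "z": -0.04, "wx": 0, "wy": 0, "wz": 0, "jaw": -0.6},
  {"x": 0, "y": 0, "z": -0.06, "wx": 0, "wy": 0, "wz": 0, "jaw": -0.6},
  {"x": 0, "y": 0, "z": -0.06, "wx": 0, "wy": 0, "wz": 0, "jaw": -0.6},
])

```text
clock: 4.28
tool_pos: [0.3911, -0.2738, 0.0291]
eef_rot: [[-0.999, -0.053, -0.002], [-0.053, 0.999, 0.001], [0.002, 0.001, -1.0]]
wrist_force: [-0.0, 0.4, 0.0]
grip_width: 0.0703
finger_force: 0.0
```

Call:
drive_tool([
  {"x": 0, "y": 0, "z": -0.01, "wx": 0, "wy": 0, "wz": 0, "jaw": -0.6},
  {"x": 0, "y": 0, "z": -0.02, "wx": 0, "wy": 0, "wz": 0, "jaw": -0.6},
  {"x": 0, "y": 0, "z": -0.03, "wx": 0, "wy": 0, "wz": 0, "jaw": -0.6},
  {"x": 0, "y": 0, "z": -0.04, "wx": 0, "wy": 0, "wz": 0, "jaw": -0.6},
  {"x": 0, "y": 0, "z": -0.04, "wx": 0, "wy": 0, "wz": 0, "jaw": -0.6},
])

```text
clock: 4.7
tool_pos: [0.3916, -0.2742, 0.018]
eef_rot: [[-0.999, -0.053, -0.001], [-0.053, 0.999, 0.0], [0.001, 0.0, -1.0]]
wrist_force: [-0.0, -0.0, 0.1]
grip_width: 0.0705
finger_force: 0.0
```

```bash
cat > tip.py <<'E'
import sys
from h import *
tag=sys.argv[1]; p,d=snap('scene',tag); o=bot.observe(); T=np.array(o['tool_pos'])*1000; print(T.round(1),o['wrist_force'].round(1) if hasattr(o['wrist_force'],'round') else o['wrist_force'],o['grip_width'])
u,v=proj('scene',[T/1000+[0,0,.031]])[0].astype(int); print(u,v)
C=cloud('scene',d)*1000
for w in range(v-14,v+8): print(w,[(int(C[w,x,0]),int(C[w,x,1]),int(C[w,x,2])) if abs(C[w,x,0]-T[0])<16 and C[w,x,2]>T[2]+10 else 0 for x in range(u-18,u+18,3)])
E
python3 tip.py sc2
```

```text
[ 391.7 -274.3   18.3] [ 0.2 -0.2  0.9] 0.07002515629251169
285 145
131 [0, (406, -316, 102), (402, -307, 104), (386, -309, 89), 0, 0, 0, 0, 0, 0, 0, 0]
132 [0, (402, -320, 93), (404, -306, 101), (388, -307, 87), 0, 0, 0, 0, 0, 0, 0, 0]
133 [0, 0, (403, -308, 95), (390, -306, 85), 0, 0, 0, 0, 0, 0, 0, 0]
134 [0, 0, (407, -305, 96), (390, -307, 80), 0, 0, 0, 0, 0, 0, 0, 0]
135 [0, 0, (406, -306, 90), (391, -307, 76), 0, 0, 0, 0, 0, 0, 0, 0]
136 [0, 0, (401, -311, 79), (390, -308, 70), 0, 0, 0, 0, 0, 0, 0, 0]
137 [0, 0, (406, -307, 80), (393, -306, 69), 0, 0, 0, 0, 0, 0, 0, 0]
138 [0, 0, (407, -307, 77), (393, -307, 65), 0, 0, 0, 0, 0, 0, (395, -223, 112), 0]
139 [0, 0, (404, -310, 68), (393, -307, 61), (376, -310, 43), 0, 0, 0, 0, (402, -229, 110), (392, -225, 104), 0]
140 [0, 0, (404, -311, 63), (394, -307, 57), (379, -307, 43), 0, (376, -285, 52), 0, 0, (401, -230, 104), (394, -224, 102), 0]
141 [0, 0, (405, -310, 60), (395, -307, 53), (383, -305, 43), (386, -290, 54), (380, -282, 53), (377, -273, 55), 0, (402, -229, 102), (391, -226, 94), 0]
142 [0, 0, (403, -312, 53), (386, -315, 
[... 718 characters left out ...]
63, 51), (387, -255, 52), (400, -232, 76), (391, -228, 70), 0]
147 [0, 0, 0, (405, -301, 38), 0, 0, (403, -266, 56), (397, -259, 54), (387, -255, 47), (401, -233, 72), (391, -228, 66), 0]
148 [0, 0, 0, 0, 0, 0, (405, -265, 53), (401, -256, 55), (388, -255, 43), (402, -232, 69), (393, -227, 64), 0]
149 [0, 0, 0, 0, 0, 0, 0, (405, -253, 56), (393, -251, 45), (398, -235, 60), (391, -229, 57), 0]
150 [0, 0, 0, 0, 0, 0, 0, (405, -253, 51), (396, -249, 45), (403, -232, 60), (393, -228, 54), 0]
151 [0, 0, 0, 0, 0, 0, 0, 0, (398, -248, 43), (400, -235, 52), (380, -238, 32), (376, -229, 33)]
152 [0, 0, 0, 0, 0, 0, 0, (407, -253, 43), (401, -246, 43), (391, -242, 34), (383, -236, 30), (379, -227, 32)]
```

Call:
drive_tool([
  {"x": 0, "y": 0, "z": -0.012, "wx": 0, "wy": 0, "wz": 0, "jaw": -0.6},
  {"x": 0, "y": 0, "z": -0.012, "wx": 0, "wy": 0, "wz": 0, "jaw": 0.6},
  {"x": 0, "y": 0, "z": -0.012, "wx": 0, "wy": 0, "wz": 0, "jaw": 0.6},
  {"x": 0, "y": 0, "z": -0.012, "wx": 0, "wy": 0, "wz": 0, "jaw": 0.6},
  {"x": 0, "y": 0, "z": -0.012, "wx": 0, "wy": 0, "wz": 0, "jaw": 0.6},
])

```text
clock: 5.17
tool_pos: [0.3919, -0.2744, 0.015]
eef_rot: [[-0.999, -0.053, 0.0], [-0.053, 0.999, -0.0], [-0.0, -0.0, -1.0]]
wrist_force: [0.1, -0.7, -0.1]
grip_width: 0.0471
finger_force: 0.0
```

Call:
drive_tool([
  {"x": 0, "y": 0, "z": 0, "wx": 0, "wy": 0, "wz": 0, "jaw": 1},
  {"x": 0, "y": 0, "z": 0, "wx": 0, "wy": 0, "wz": 0, "jaw": 1},
  {"x": 0, "y": 0, "z": 0, "wx": 0, "wy": 0, "wz": 0, "jaw": 1},
])

```text
clock: 5.42
tool_pos: [0.392, -0.2744, 0.015]
eef_rot: [[-0.999, -0.053, 0.0], [-0.053, 0.999, -0.0], [-0.0, -0.0, -1.0]]
wrist_force: [-0.8, 0.4, 1.3]
grip_width: 0.0359
finger_force: 30.0
```

Call:
drive_tool([
  {"x": 0, "y": 0, "z": 0.03, "wx": 0, "wy": 0, "wz": 0, "jaw": 1},
  {"x": 0, "y": 0, "z": 0.1, "wx": 0, "wy": 0, "wz": 0, "jaw": 1},
  {"x": 0.02, "y": 0.07, "z": 0.18, "wx": 0, "wy": 0, "wz": 0, "jaw": 1},
  {"x": 0.05, "y": 0.18, "z": 0.22, "wx": 0, "wy": 0, "wz": 0, "jaw": 1},
  {"x": 0.08, "y": 0.31, "z": 0.23, "wx": 0, "wy": 0, "wz": 0, "jaw": 1},
])

```text
clock: 5.83
tool_pos: [0.4172, -0.1827, 0.0867]
eef_rot: [[-0.999, -0.049, 0.004], [-0.049, 0.999, -0.002], [-0.004, -0.002, -1.0]]
wrist_force: [0.6, 0.2, 0.1]
grip_width: 0.0354
finger_force: 30.0
```

Call:
drive_tool([
  {"x": 0.03, "y": 0.13, "z": 0, "wx": 0, "wy": 0, "wz": 0, "jaw": 1},
  {"x": 0.03, "y": 0.26, "z": 0, "wx": 0, "wy": 0, "wz": 0, "jaw": 1},
  {"x": 0.03, "y": 0.39, "z": 0, "wx": 0, "wy": 0, "wz": 0, "jaw": 1},
  {"x": 0.03, "y": 0.52, "z": 0, "wx": 0, "wy": 0, "wz": 0, "jaw": 1},
  {"x": 0.03, "y": 0.65, "z": 0, "wx": 0, "wy": 0, "wz": 0, "jaw": 1},
])

```text
clock: 6.25
tool_pos: [0.4247, 0.0154, 0.0847]
eef_rot: [[-0.999, -0.053, 0.001], [-0.053, 0.999, 0.0], [-0.001, 0.0, -1.0]]
wrist_force: [0.8, -0.5, 0.1]
grip_width: 0.0357
finger_force: 30.0
```

Call:
drive_tool([
  {"x": 0, "y": 0.13, "z": 0, "wx": 0, "wy": 0, "wz": -0.07, "jaw": 1},
  {"x": 0, "y": 0.26, "z": 0, "wx": 0, "wy": 0, "wz": -0.07, "jaw": 1},
  {"x": -0.02, "y": 0.39, "z": 0, "wx": 0, "wy": 0, "wz": -0.07, "jaw": 1},
  {"x": -0.04, "y": 0.52, "z": 0, "wx": 0, "wy": 0, "wz": -0.07, "jaw": 1},
  {"x": -0.06, "y": 0.63, "z": 0, "wx": 0, "wy": 0, "wz": -0.07, "jaw": 1},
])

```text
clock: 6.67
tool_pos: [0.4064, 0.2054, 0.0847]
eef_rot: [[-1.0, -0.018, 0.001], [-0.018, 1.0, 0.001], [-0.001, 0.001, -1.0]]
wrist_force: [0.0, -1.3, 0.9]
grip_width: 0.0357
finger_force: 30.0
```

Call:
drive_tool([
  {"x": 0, "y": 0.12, "z": 0, "wx": 0, "wy": 0, "wz": 0, "jaw": 1},
  {"x": 0, "y": 0.22, "z": -0.05, "wx": 0, "wy": 0, "wz": 0, "jaw": 1},
  {"x": 0, "y": 0.3, "z": -0.1, "wx": 0, "wy": 0, "wz": 0, "jaw": 1},
  {"x": 0, "y": 0.32, "z": -0.15, "wx": 0, "wy": 0, "wz": 0, "jaw": 1},
  {"x": 0, "y": 0.32, "z": -0.15, "wx": 0, "wy": 0, "wz": 0, "jaw": 1},
])

```text
clock: 7.08
tool_pos: [0.4052, 0.3, 0.0371]
eef_rot: [[-1.0, -0.02, -0.002], [-0.02, 1.0, -0.002], [0.002, -0.002, -1.0]]
wrist_force: [-0.8, -0.7, 0.0]
grip_width: 0.0355
finger_force: 30.0
```

Call:
drive_tool([
  {"x": -0.003, "y": -0.002, "z": -0.08, "wx": 0, "wy": 0, "wz": 0, "jaw": 1},
  {"x": -0.003, "y": -0.002, "z": -0.15, "wx": 0, "wy": 0, "wz": 0, "jaw": 1},
  {"x": -0.003, "y": -0.002, "z": -0.2, "wx": 0, "wy": 0, "wz": 0, "jaw": 1},
  {"x": -0.003, "y": -0.002, "z": -0.217, "wx": 0, "wy": 0, "wz": 0, "jaw": 1},
  {"x": -0.003, "y": -0.002, "z": -0.217, "wx": 0, "wy": 0, "wz": 0, "jaw": 1},
])

```text
clock: 7.5
tool_pos: [0.4058, 0.2967, -0.0262]
eef_rot: [[-1.0, -0.015, -0.001], [-0.015, 1.0, -0.002], [0.001, -0.002, -1.0]]
wrist_force: [0.1, -0.3, 0.2]
grip_width: 0.0353
finger_force: 30.0
```

Call:
drive_tool([
  {"x": 0, "y": 0, "z": -0.003, "wx": 0, "wy": 0, "wz": 0, "jaw": 1},
  {"x": 0, "y": 0, "z": -0.006, "wx": 0, "wy": 0, "wz": 0, "jaw": 1},
  {"x": 0, "y": 0, "z": -0.006, "wx": 0, "wy": 0, "wz": 0, "jaw": 1},
])

```text
clock: 7.75
tool_pos: [0.4066, 0.2984, -0.0269]
eef_rot: [[-1.0, -0.016, 0.001], [-0.016, 1.0, 0.001], [-0.001, 0.001, -1.0]]
wrist_force: [-0.2, -0.3, -0.0]
grip_width: 0.0353
finger_force: 30.0
```

Call:
drive_tool([
  {"x": -0.007, "y": 0.002, "z": -0.003, "wx": 0, "wy": 0, "wz": 0, "jaw": 1},
  {"x": -0.007, "y": 0.002, "z": -0.006, "wx": 0, "wy": 0, "wz": 0, "jaw": 1},
  {"x": -0.007, "y": 0.002, "z": -0.006, "wx": 0, "wy": 0, "wz": 0, "jaw": 1},
])

```text
clock: 8.0
tool_pos: [0.4037, 0.299, -0.0295]
eef_rot: [[-1.0, -0.017, 0.0], [-0.017, 1.0, 0.0], [-0.0, 0.0, -1.0]]
wrist_force: [-1.5, 0.7, 1.9]
grip_width: 0.0356
finger_force: 30.0
```

Call:
drive_tool([
  {"x": 0, "y": 0, "z": -0.003, "wx": 0, "wy": 0, "wz": 0, "jaw": 1},
  {"x": 0, "y": 0, "z": -0.003, "wx": 0, "wy": 0, "wz": 0, "jaw": 1},
])

```text
clock: 8.17
tool_pos: [0.4037, 0.299, -0.0295]
eef_rot: [[-1.0, -0.017, -0.0], [-0.017, 1.0, 0.001], [0.0, 0.001, -1.0]]
wrist_force: [-4.1, -2.6, 16.0]
grip_width: 0.036
finger_force: 30.0
```

Call:
drive_tool([
  {"x": 0, "y": 0, "z": 0.003, "wx": 0, "wy": 0, "wz": 0, "jaw": -1},
  {"x": 0, "y": 0, "z": 0.003, "wx": 0, "wy": 0, "wz": 0, "jaw": -1},
  {"x": 0, "y": 0, "z": 0.003, "wx": 0, "wy": 0, "wz": 0, "jaw": -1},
  {"x": 0, "y": 0, "z": 0.05, "wx": 0, "wy": 0, "wz": 0, "jaw": -1},
  {"x": 0, "y": 0, "z": 0.18, "wx": 0, "wy": 0, "wz": 0, "jaw": -1},
])

```text
clock: 8.58
tool_pos: [0.4012, 0.2964, 0.02]
eef_rot: [[-1.0, -0.017, -0.006], [-0.017, 1.0, -0.006], [0.006, -0.006, -1.0]]
wrist_force: [-1.0, 1.1, -0.1]
grip_width: 0.0655
finger_force: 0.0
```

Call:
drive_tool([
  {"x": 0.02, "y": -0.1, "z": 0.1, "wx": 0, "wy": 0, "wz": 0, "jaw": -1},
  {"x": 0.05, "y": -0.22, "z": 0.15, "wx": 0, "wy": 0, "wz": 0, "jaw": -1},
  {"x": 0.08, "y": -0.35, "z": 0.18, "wx": 0, "wy": 0, "wz": 0.05, "jaw": -1},
  {"x": 0.1, "y": -0.48, "z": 0.18, "wx": 0, "wy": 0, "wz": 0.1, "jaw": -1},
  {"x": 0.1, "y": -0.61, "z": 0.18, "wx": 0, "wy": 0, "wz": 0.15, "jaw": -1},
])

```text
clock: 9.0
tool_pos: [0.4353, 0.1142, 0.0782]
eef_rot: [[-0.995, -0.097, 0.003], [-0.097, 0.995, 0.001], [-0.003, 0.001, -1.0]]
wrist_force: [0.5, -0.6, 0.1]
grip_width: 0.0881
finger_force: 0.0
```

Call:
drive_tool([
  {"x": 0, "y": -0.13, "z": 0, "wx": 0, "wy": 0, "wz": 0, "jaw": -1},
  {"x": 0, "y": -0.26, "z": 0, "wx": 0, "wy": 0, "wz": 0, "jaw": -1},
  {"x": 0, "y": -0.39, "z": 0, "wx": 0, "wy": 0, "wz": 0, "jaw": -1},
  {"x": 0, "y": -0.52, "z": 0, "wx": 0, "wy": 0, "wz": 0, "jaw": -1},
  {"x": 0, "y": -0.52, "z": 0, "wx": 0, "wy": 0, "wz": 0, "jaw": -1},
])

```text
clock: 9.42
tool_pos: [0.4334, -0.0477, 0.0777]
eef_rot: [[-0.996, -0.086, 0.001], [-0.086, 0.996, -0.002], [-0.001, -0.002, -1.0]]
wrist_force: [-0.2, -0.2, -0.3]
grip_width: 0.0881
finger_force: 0.0
```

```bash
cat > look.py <<'E'
import sys
from m import rect
from h import *
p,d=snap('top',sys.argv[1]); lo,hi=float(sys.argv[2]),float(sys.argv[3]); cx,cy=float(sys.argv[4]),float(sys.argv[5]); r=float(sys.argv[6])
X=cloud('top',d).reshape(-1,3); z=X[:,2]*1000; q=(d.ravel()>0)&(z>lo)&(z<hi)&(abs(X[:,0]*1000-cx)<r)&(abs(X[:,1]*1000-cy)<r)
print(q.sum(),np.median(z[q]),rect(X[q]))
E
sed -i 's/^T=np.load/if __name__!="__main__": raise SystemExit\nT=np.load/' m.py
python3 - <<'E'
s=open('m.py').read().split('if __name__')[0]; open('m.py','w').write(s)
E
python3 look.py top2 7 16 404 299 60; python3 look.py top3 41 52 396 -278 60
```

```text
298 12.221564213869328 [4.029e+02 2.996e+02 5.900e+01 3.750e+01 2.000e-01]
727 46.516723631910175 [ 396.  -282.3   90.7   73.2    6. ]
```

```bash
cat > fit.py <<'E'
import sys
from h import *
from scipy.optimize import minimize
# fit a flat outline to the depth layer: maximise in-band points inside minus out-of-band points inside
def fit(tag,name,lo,hi,g,cam='top'):
    W=dict(door=(58,36),wall=(100,60),roof=(130,68),gable=(92,64))[name]; d=np.load(tag+'.npz')['d']
    X=cloud(cam,d).reshape(-1,3)*1000; X=X[(d.ravel()>0)&(np.hypot(X[:,0]-g[0],X[:,1]-g[1])<110)]
    s=np.where((X[:,2]>lo)&(X[:,2]<hi),1.,np.where(X[:,2]<lo,-1.,0.))
    def f(p):
        c,n=np.cos(np.radians(p[2])),np.sin(np.radians(p[2])); a=(X[:,0]-p[0])*c+(X[:,1]-p[1])*n; b=abs(-(X[:,0]-p[0])*n+(X[:,1]-p[1])*c)
        m=np.minimum(W[0]/2-abs(a),W[1]/2-b)
        if name=='gable': m=np.minimum(m,(46-a-b)/1.414)
        return -(s/(1+np.exp(-m))).sum()
    r=min((minimize(f,np.array(g)+[i,j,k],method='Nelder-Mead',options=dict(initial_simplex=np.array(g)+[i,j,k]+np.array([[0,0,0],[5,0,0],[0,5,0],[0,0,4]]))) for i in(-3,3) for j in(-3,3) for k in(-2,2)),key=lambda r:r.fun)
    return r.x.round(1),r.fun,(s>0).sum()
if __name__=='__main__':
    a=sys.argv; print(fit(a[1],a[2],float(a[3]),float(a[4]),[float(v) for v in a[5:8]]))
E
python3 fit.py top3 gable 41 60 396 -278 5.5; python3 fit.py top0 gable 41 60 396 -278 5.5;python3 fit.py top0 door 51 60 392 -274 3; python3 fit.py top3 door 7 20 403 299 0; python3 fit.py top3 wall 31 60 397 -279 94
```

```text
(array([ 396.3, -279.1,    6.4]), np.float64(-659.3638887407775), np.int64(727))
(array([ 396.4, -279. ,    6.5]), np.float64(-655.072404250169), np.int64(723))
(array([ 391.9, -274.7,    3.7]), np.float64(-278.6183351581392), np.int64(320))
(array([403.8, 300.9,   0.5]), np.float64(-262.1804493167356), np.int64(313))
(array([ 396.3, -280.2,   94.1]), np.float64(-807.2326718131429), np.int64(1069))
```

Call:
drive_tool([
  {"x": -0.03, "y": -0.13, "z": 0, "wx": 0, "wy": 0, "wz": 0.05, "jaw": -1},
  {"x": -0.06, "y": -0.26, "z": 0, "wx": 0, "wy": 0, "wz": 0.05, "jaw": -1},
  {"x": -0.09, "y": -0.39, "z": 0, "wx": 0, "wy": 0, "wz": 0.05, "jaw": -1},
  {"x": -0.12, "y": -0.52, "z": 0, "wx": 0, "wy": 0, "wz": 0.05, "jaw": -1},
  {"x": -0.145, "y": -0.64, "z": 0, "wx": 0, "wy": 0, "wz": 0.05, "jaw": -1},
])

```text
clock: 9.93
tool_pos: [0.3904, -0.2326, 0.0773]
eef_rot: [[-0.992, -0.124, 0.0], [-0.124, 0.992, 0.0], [-0.0, 0.0, -1.0]]
wrist_force: [0.8, -0.0, 1.0]
grip_width: 0.0878
finger_force: 0.0
```

Call:
drive_tool([
  {"x": 0, "y": -0.1, "z": 0, "wx": 0, "wy": 0, "wz": 0, "jaw": -1},
  {"x": 0, "y": -0.15, "z": -0.05, "wx": 0, "wy": 0, "wz": 0, "jaw": -1},
  {"x": 0, "y": -0.15, "z": -0.1, "wx": 0, "wy": 0, "wz": 0, "jaw": -1},
  {"x": 0, "y": -0.15, "z": -0.1, "wx": 0, "wy": 0, "wz": 0, "jaw": -1},
])

```text
clock: 10.27
tool_pos: [0.3897, -0.276, 0.0451]
eef_rot: [[-0.993, -0.121, -0.003], [-0.121, 0.993, 0.002], [0.003, 0.002, -1.0]]
wrist_force: [-0.8, 0.8, 0.4]
grip_width: 0.0879
finger_force: 0.0
```

Call:
drive_tool([
  {"x": 0, "y": -0.01, "z": -0.05, "wx": 0, "wy": 0, "wz": -0.02, "jaw": -1},
  {"x": 0, "y": -0.01, "z": -0.1, "wx": 0, "wy": 0, "wz": -0.02, "jaw": -1},
  {"x": 0, "y": -0.01, "z": -0.13, "wx": 0, "wy": 0, "wz": -0.02, "jaw": -1},
  {"x": 0, "y": -0.01, "z": -0.13, "wx": 0, "wy": 0, "wz": -0.02, "jaw": -1},
  {"x": 0, "y": -0.01, "z": -0.13, "wx": 0, "wy": 0, "wz": -0.02, "jaw": -1},
])

```text
clock: 10.68
tool_pos: [0.3906, -0.2793, 0.0084]
eef_rot: [[-0.994, -0.112, -0.001], [-0.112, 0.994, 0.001], [0.001, 0.001, -1.0]]
wrist_force: [-0.8, -0.5, -0.2]
grip_width: 0.0879
finger_force: 0.0
```

Call:
drive_tool([
  {"x": 0, "y": -0.002, "z": -0.011, "wx": 0, "wy": 0, "wz": 0, "jaw": -1},
  {"x": 0, "y": -0.002, "z": -0.011, "wx": 0, "wy": 0, "wz": 0, "jaw": 0.3},
  {"x": 0, "y": -0.002, "z": -0.011, "wx": 0, "wy": 0, "wz": 0, "jaw": 0.3},
  {"x": 0, "y": -0.002, "z": -0.011, "wx": 0, "wy": 0, "wz": 0, "jaw": 0.3},
  {"x": 0, "y": -0.002, "z": -0.011, "wx": 0, "wy": 0, "wz": 0, "jaw": 0.3},
])

```text
clock: 11.1
tool_pos: [0.3906, -0.281, 0.0054]
eef_rot: [[-0.994, -0.111, 0.001], [-0.111, 0.994, -0.0], [-0.001, -0.0, -1.0]]
wrist_force: [0.2, 0.4, 0.4]
grip_width: 0.0645
finger_force: 0.2
```

Call:
drive_tool([
  {"x": 0, "y": 0, "z": 0, "wx": 0, "wy": 0, "wz": 0, "jaw": 1},
  {"x": 0, "y": 0, "z": 0, "wx": 0, "wy": 0, "wz": 0, "jaw": 1},
])

```text
clock: 11.27
tool_pos: [0.3906, -0.281, 0.0053]
eef_rot: [[-0.994, -0.111, 0.0], [-0.111, 0.994, 0.0], [-0.0, -0.0, -1.0]]
wrist_force: [-0.7, 0.6, 3.8]
grip_width: 0.0639
finger_force: 30.0
```

Call:
drive_tool([
  {"x": 0, "y": 0, "z": 0.03, "wx": 0, "wy": 0, "wz": 0, "jaw": 1},
  {"x": 0, "y": 0, "z": 0.1, "wx": 0, "wy": 0, "wz": 0, "jaw": 1},
  {"x": 0.02, "y": 0.04, "z": 0.2, "wx": 0, "wy": 0, "wz": 0, "jaw": 1},
  {"x": 0.05, "y": 0.12, "z": 0.27, "wx": 0, "wy": 0, "wz": 0, "jaw": 1},
  {"x": 0.1, "y": 0.22, "z": 0.3, "wx": 0, "wy": 0, "wz": 0, "jaw": 1},
])

```text
clock: 11.68
tool_pos: [0.4205, -0.217, 0.0982]
eef_rot: [[-0.994, -0.105, 0.003], [-0.105, 0.994, -0.002], [-0.003, -0.002, -1.0]]
wrist_force: [1.0, -0.8, -0.1]
grip_width: 0.0636
finger_force: 30.0
```

Call:
drive_tool([
  {"x": 0.06, "y": 0.12, "z": 0, "wx": 0, "wy": 0, "wz": 0.1, "jaw": 1},
  {"x": 0.12, "y": 0.24, "z": 0, "wx": 0, "wy": 0, "wz": 0.2, "jaw": 1},
  {"x": 0.18, "y": 0.36, "z": 0, "wx": 0, "wy": 0, "wz": 0.3, "jaw": 1},
  {"x": 0.24, "y": 0.48, "z": 0, "wx": 0, "wy": 0, "wz": 0.4, "jaw": 1},
  {"x": 0.3, "y": 0.6, "z": 0, "wx": 0, "wy": 0, "wz": 0.487, "jaw": 1},
])

```text
clock: 12.1
tool_pos: [0.5109, -0.0332, 0.0959]
eef_rot: [[-0.933, -0.36, 0.001], [-0.36, 0.933, -0.0], [-0.001, -0.0, -1.0]]
wrist_force: [1.5, -1.0, -0.9]
grip_width: 0.0634
finger_force: 30.0
```

Call:
drive_tool([
  {"x": 0.06, "y": 0.12, "z": 0, "wx": 0, "wy": 0, "wz": 0, "jaw": 1},
  {"x": 0.12, "y": 0.24, "z": 0, "wx": 0, "wy": 0, "wz": 0, "jaw": 1},
  {"x": 0.18, "y": 0.36, "z": 0, "wx": 0, "wy": 0, "wz": 0, "jaw": 1},
  {"x": 0.24, "y": 0.48, "z": 0, "wx": 0, "wy": 0, "wz": 0, "jaw": 1},
  {"x": 0.3, "y": 0.6, "z": 0, "wx": 0, "wy": 0, "wz": 0, "jaw": 1},
])

```text
clock: 12.52
tool_pos: [0.6009, 0.1468, 0.0957]
eef_rot: [[-0.934, -0.358, 0.0], [-0.358, 0.934, -0.0], [-0.0, -0.0, -1.0]]
wrist_force: [0.5, -0.0, -0.1]
grip_width: 0.0636
finger_force: 30.0
```

Call:
drive_tool([
  {"x": 0.04, "y": 0.1, "z": -0.02, "wx": 0, "wy": 0, "wz": 0, "jaw": 1},
  {"x": 0.079, "y": 0.151, "z": -0.1, "wx": 0, "wy": 0, "wz": 0, "jaw": 1},
  {"x": 0.079, "y": 0.151, "z": -0.22, "wx": 0, "wy": 0, "wz": 0, "jaw": 1},
  {"x": 0.079, "y": 0.151, "z": -0.32, "wx": 0, "wy": 0, "wz": 0, "jaw": 1},
  {"x": 0.079, "y": 0.151, "z": -0.37, "wx": 0, "wy": 0, "wz": 0, "jaw": 1},
])

```text
clock: 12.93
tool_pos: [0.6217, 0.1901, -0.0195]
eef_rot: [[-0.933, -0.359, -0.004], [-0.359, 0.933, -0.002], [0.005, -0.001, -1.0]]
wrist_force: [-0.5, -2.3, 0.6]
grip_width: 0.0634
finger_force: 30.0
```

Call:
drive_tool([
  {"x": 0, "y": 0, "z": -0.02, "wx": 0, "wy": 0, "wz": 0, "jaw": 1},
  {"x": 0, "y": 0, "z": -0.035, "wx": 0, "wy": 0, "wz": 0, "jaw": 1},
  {"x": 0, "y": 0, "z": -0.035, "wx": 0, "wy": 0, "wz": 0, "jaw": 1},
  {"x": 0, "y": 0, "z": -0.035, "wx": 0, "wy": 0, "wz": 0, "jaw": 1},
])

```text
clock: 13.27
tool_pos: [0.625, 0.1904, -0.0251]
eef_rot: [[-0.934, -0.357, 0.002], [-0.357, 0.934, 0.001], [-0.002, -0.0, -1.0]]
wrist_force: [-0.2, 0.4, -0.2]
grip_width: 0.0636
finger_force: 30.0
```

Call:
drive_tool([
  {"x": 0, "y": 0.005, "z": -0.005, "wx": 0, "wy": 0, "wz": 0, "jaw": 1},
  {"x": 0, "y": 0.005, "z": -0.01, "wx": 0, "wy": 0, "wz": 0, "jaw": 1},
  {"x": 0, "y": 0.005, "z": -0.01, "wx": 0, "wy": 0, "wz": 0, "jaw": 1},
])

```text
clock: 13.52
tool_pos: [0.6244, 0.1923, -0.0288]
eef_rot: [[-0.934, -0.358, 0.001], [-0.358, 0.934, 0.001], [-0.001, 0.0, -1.0]]
wrist_force: [-0.1, -0.1, 0.6]
grip_width: 0.0635
finger_force: 30.0
```

Call:
drive_tool([
  {"x": 0, "y": 0, "z": -0.003, "wx": 0, "wy": 0, "wz": 0, "jaw": 1},
  {"x": 0, "y": 0, "z": -0.003, "wx": 0, "wy": 0, "wz": 0, "jaw": 1},
])

```text
clock: 13.68
tool_pos: [0.6244, 0.1922, -0.0291]
eef_rot: [[-0.934, -0.358, 0.001], [-0.358, 0.934, 0.001], [-0.001, 0.001, -1.0]]
wrist_force: [-2.6, 0.1, 6.4]
grip_width: 0.0635
finger_force: 30.0
```

Call:
drive_tool([
  {"x": 0, "y": 0, "z": 0.003, "wx": 0, "wy": 0, "wz": 0, "jaw": -1},
  {"x": 0, "y": 0, "z": 0.003, "wx": 0, "wy": 0, "wz": 0, "jaw": -1},
  {"x": 0, "y": 0, "z": 0.003, "wx": 0, "wy": 0, "wz": 0, "jaw": -1},
  {"x": 0, "y": 0, "z": 0.08, "wx": 0, "wy": 0, "wz": 0, "jaw": -1},
  {"x": 0, "y": 0, "z": 0.2, "wx": 0, "wy": 0, "wz": 0, "jaw": -1},
])

```text
clock: 14.1
tool_pos: [0.6211, 0.191, 0.0265]
eef_rot: [[-0.934, -0.358, -0.007], [-0.358, 0.934, -0.003], [0.007, -0.0, -1.0]]
wrist_force: [0.3, 0.0, -0.4]
grip_width: 0.0871
finger_force: 0.0
```

Call:
drive_tool([
  {"x": -0.03, "y": -0.06, "z": 0.1, "wx": 0, "wy": 0, "wz": -0.2, "jaw": -1},
  {"x": -0.09, "y": -0.18, "z": 0.15, "wx": 0, "wy": 0, "wz": -0.4, "jaw": -1},
  {"x": -0.15, "y": -0.3, "z": 0.18, "wx": 0, "wy": 0, "wz": -0.6, "jaw": -1},
  {"x": -0.21, "y": -0.42, "z": 0.2, "wx": 0, "wy": 0, "wz": -0.8, "jaw": -1},
  {"x": -0.27, "y": -0.54, "z": 0.2, "wx": 0, "wy": 0, "wz": -1, "jaw": -1},
])

```text
clock: 14.52
tool_pos: [0.5429, 0.0284, 0.0911]
eef_rot: [[-0.987, 0.162, 0.002], [0.162, 0.987, 0.001], [-0.002, 0.001, -1.0]]
wrist_force: [1.0, -0.8, 0.7]
grip_width: 0.0876
finger_force: 0.0
```

Call:
drive_tool([
  {"x": -0.05, "y": -0.12, "z": 0, "wx": 0, "wy": 0, "wz": -0.2, "jaw": -1},
  {"x": -0.1, "y": -0.24, "z": 0, "wx": 0, "wy": 0, "wz": -0.4, "jaw": -1},
  {"x": -0.15, "y": -0.36, "z": 0, "wx": 0, "wy": 0, "wz": -0.6, "jaw": -1},
  {"x": -0.2, "y": -0.48, "z": 0, "wx": 0, "wy": 0, "wz": -0.8, "jaw": -1},
  {"x": -0.25, "y": -0.6, "z": 0, "wx": 0, "wy": 0, "wz": -1, "jaw": -1},
])

```text
clock: 14.93
tool_pos: [0.4671, -0.1516, 0.0899]
eef_rot: [[-0.774, 0.634, 0.001], [0.634, 0.774, 0.0], [-0.0, 0.001, -1.0]]
wrist_force: [1.1, -0.5, -0.1]
grip_width: 0.0876
finger_force: 0.0
```

```bash
python3 - <<'E'
from h import *
from fit import fit
snap('top','top4')
print('gable',fit('top4','gable',7,20,[630,194,21]));print('wall',fit('top4','wall',31,42,[396,-280,94]));print('roof',fit('top4','roof',21,42,[398,-282,5]))
E
```

```text
gable (array([630.8, 194.6,  20.8]), np.float64(-593.4134925046221), np.int64(656))
wall (array([ 397.3, -280.7,   94.8]), np.float64(-541.6032490657718), np.int64(565))
roof (array([ 397.4, -288.5,    2.9]), np.float64(-877.7653774796837), np.int64(979))
```

Call:
drive_tool([
  {"x": -0.05, "y": -0.1, "z": 0, "wx": 0, "wy": 0, "wz": -0.2, "jaw": -1},
  {"x": -0.1, "y": -0.2, "z": 0, "wx": 0, "wy": 0, "wz": -0.4, "jaw": -1},
  {"x": -0.15, "y": -0.3, "z": 0, "wx": 0, "wy": 0, "wz": -0.6, "jaw": -1},
  {"x": -0.2, "y": -0.38, "z": 0, "wx": 0, "wy": 0, "wz": -0.8, "jaw": -1},
  {"x": -0.234, "y": -0.43, "z": 0, "wx": 0, "wy": 0, "wz": -1, "jaw": -1},
])

```text
clock: 15.4
tool_pos: [0.3963, -0.2817, 0.09]
eef_rot: [[-0.351, 0.936, 0.0], [0.936, 0.351, -0.001], [-0.001, 0.0, -1.0]]
wrist_force: [-0.2, 0.7, 0.9]
grip_width: 0.088
finger_force: 0.0
```

Call:
drive_tool([
  {"x": 0, "y": 0, "z": 0, "wx": 0, "wy": 0, "wz": -0.2, "jaw": -1},
  {"x": 0, "y": 0, "z": 0, "wx": 0, "wy": 0, "wz": -0.4, "jaw": -1},
  {"x": 0, "y": 0, "z": 0, "wx": 0, "wy": 0, "wz": -0.54, "jaw": -1},
  {"x": 0, "y": 0, "z": 0, "wx": 0, "wy": 0, "wz": -0.54, "jaw": -1},
  {"x": 0, "y": 0, "z": 0, "wx": 0, "wy": 0, "wz": -0.54, "jaw": -1},
])

```text
clock: 15.82
tool_pos: [0.398, -0.279, 0.0896]
eef_rot: [[-0.086, 0.996, -0.0], [0.996, 0.086, -0.0], [-0.0, -0.0, -1.0]]
wrist_force: [0.1, 0.0, 0.1]
grip_width: 0.0879
finger_force: 0.0
```

```bash
python3 - <<'E'
from h import *
from fit import fit
snap('top','top5');o=bot.observe(); print(np.round(o['tool_pos'],4),np.round(o['eef_rot'],3)[:2,1])
print('wall',fit('top5','wall',31,42,[396,-280,94]));print('roof',fit('top5','roof',21,42,[398,-282,5]))
E
```

```text
[ 0.398  -0.279   0.0896] [0.996 0.086]
wall (array([ 397.1, -279.4,   94. ]), np.float64(-516.1833501863742), np.int64(582))
roof (array([ 397.8, -274.7,    4.8]), np.float64(-664.0073901762692), np.int64(889))
```

Call:
drive_tool([
  {"x": -0.003, "y": -0.003, "z": -0.1, "wx": 0, "wy": 0, "wz": -0.02, "jaw": -1},
  {"x": -0.003, "y": -0.003, "z": -0.2, "wx": 0, "wy": 0, "wz": -0.02, "jaw": -1},
  {"x": -0.003, "y": -0.003, "z": -0.27, "wx": 0, "wy": 0, "wz": -0.02, "jaw": -1},
  {"x": -0.003, "y": -0.003, "z": -0.3, "wx": 0, "wy": 0, "wz": -0.02, "jaw": -1},
  {"x": -0.003, "y": -0.003, "z": -0.3, "wx": 0, "wy": 0, "wz": -0.02, "jaw": -1},
])

```text
clock: 16.28
tool_pos: [0.3959, -0.2795, -0.0017]
eef_rot: [[-0.074, 0.997, -0.003], [0.997, 0.074, 0.001], [0.001, -0.003, -1.0]]
wrist_force: [0.2, 0.5, -0.2]
grip_width: 0.0878
finger_force: 0.0
```

Call:
drive_tool([
  {"x": 0, "y": 0, "z": -0.007, "wx": 0, "wy": 0, "wz": 0, "jaw": -1},
  {"x": 0, "y": 0, "z": -0.014, "wx": 0, "wy": 0, "wz": 0, "jaw": -1},
  {"x": 0, "y": 0, "z": -0.014, "wx": 0, "wy": 0, "wz": 0, "jaw": -1},
])

```text
clock: 16.53
tool_pos: [0.3977, -0.2803, -0.0038]
eef_rot: [[-0.073, 0.997, 0.002], [0.997, 0.073, -0.0], [-0.001, 0.002, -1.0]]
wrist_force: [0.5, -0.3, 0.3]
grip_width: 0.0876
finger_force: 0.0
```

Call:
drive_tool([
  {"x": 0, "y": 0, "z": -0.003, "wx": 0, "wy": 0, "wz": 0, "jaw": -1},
  {"x": 0, "y": 0, "z": -0.003, "wx": 0, "wy": 0, "wz": 0, "jaw": 0.38},
  {"x": 0, "y": 0, "z": -0.003, "wx": 0, "wy": 0, "wz": 0, "jaw": 0.38},
  {"x": 0, "y": 0, "z": -0.003, "wx": 0, "wy": 0, "wz": 0, "jaw": 0.38},
  {"x": 0, "y": 0, "z": -0.003, "wx": 0, "wy": 0, "wz": 0, "jaw": 0.38},
])

```text
clock: 16.95
tool_pos: [0.3971, -0.28, -0.0053]
eef_rot: [[-0.073, 0.997, 0.0], [0.997, 0.073, -0.0], [-0.0, 0.0, -1.0]]
wrist_force: [-0.3, -0.0, -1.1]
grip_width: 0.0646
finger_force: 0.0
```

Call:
drive_tool([
  {"x": 0, "y": 0, "z": 0, "wx": 0, "wy": 0, "wz": 0, "jaw": 1},
  {"x": 0, "y": 0, "z": 0, "wx": 0, "wy": 0, "wz": 0, "jaw": 1},
  {"x": 0, "y": 0, "z": 0, "wx": 0, "wy": 0, "wz": 0, "jaw": 1},
])

```text
clock: 17.2
tool_pos: [0.3971, -0.28, -0.0054]
eef_rot: [[-0.072, 0.997, 0.0], [0.997, 0.072, 0.0], [0.0, 0.0, -1.0]]
wrist_force: [-0.5, 0.8, 2.3]
grip_width: 0.0597
finger_force: 30.0
```

Call:
drive_tool([
  {"x": 0, "y": 0, "z": 0.03, "wx": 0, "wy": 0, "wz": 0, "jaw": 1},
  {"x": 0, "y": 0, "z": 0.1, "wx": 0, "wy": 0, "wz": 0, "jaw": 1},
  {"x": 0, "y": 0.03, "z": 0.2, "wx": 0, "wy": 0, "wz": 0.1, "jaw": 1},
  {"x": 0.03, "y": 0.12, "z": 0.28, "wx": 0, "wy": 0, "wz": 0.3, "jaw": 1},
  {"x": 0.06, "y": 0.24, "z": 0.3, "wx": 0, "wy": 0, "wz": 0.5, "jaw": 1},
])

```text
clock: 17.62
tool_pos: [0.4159, -0.211, 0.088]
eef_rot: [[-0.327, 0.945, 0.004], [0.945, 0.327, -0.003], [-0.004, 0.003, -1.0]]
wrist_force: [1.4, -0.0, -0.9]
grip_width: 0.0596
finger_force: 30.0
```

Call:
drive_tool([
  {"x": 0.03, "y": 0.13, "z": 0, "wx": 0, "wy": 0, "wz": 0.2, "jaw": 1},
  {"x": 0.06, "y": 0.26, "z": 0, "wx": 0, "wy": 0, "wz": 0.4, "jaw": 1},
  {"x": 0.09, "y": 0.38, "z": 0, "wx": 0, "wy": 0, "wz": 0.6, "jaw": 1},
  {"x": 0.12, "y": 0.5, "z": 0, "wx": 0, "wy": 0, "wz": 0.8, "jaw": 1},
  {"x": 0.15, "y": 0.6, "z": 0, "wx": 0, "wy": 0, "wz": 1, "jaw": 1},
])

```text
clock: 18.03
tool_pos: [0.46, -0.0254, 0.0851]
eef_rot: [[-0.761, 0.649, 0.0], [0.649, 0.761, 0.001], [0.0, 0.001, -1.0]]
wrist_force: [0.3, -0.1, -0.0]
grip_width: 0.0593
finger_force: 30.0
```

Call:
drive_tool([
  {"x": 0.01, "y": 0.06, "z": 0, "wx": 0, "wy": 0, "wz": 0.15, "jaw": 1},
  {"x": 0.01, "y": 0.08, "z": 0, "wx": 0, "wy": 0, "wz": 0.3, "jaw": 1},
  {"x": 0.01, "y": 0.08, "z": -0.06, "wx": 0, "wy": 0, "wz": 0.3, "jaw": 1},
  {"x": 0.01, "y": 0.08, "z": -0.1, "wx": 0, "wy": 0, "wz": 0.3, "jaw": 1},
  {"x": 0.01, "y": 0.08, "z": -0.1, "wx": 0, "wy": 0, "wz": 0.3, "jaw": 1},
])

```text
clock: 18.45
tool_pos: [0.4616, -0.004, 0.0534]
eef_rot: [[-0.85, 0.527, -0.003], [0.527, 0.85, -0.001], [0.002, -0.002, -1.0]]
wrist_force: [-0.2, 0.3, -0.3]
grip_width: 0.0598
finger_force: 30.0
```

Call:
drive_tool([
  {"x": 0.002, "y": 0.001, "z": -0.1, "wx": 0, "wy": 0, "wz": 0, "jaw": 1},
  {"x": 0.002, "y": 0.001, "z": -0.19, "wx": 0, "wy": 0, "wz": 0, "jaw": 1},
  {"x": 0.002, "y": 0.001, "z": -0.25, "wx": 0, "wy": 0, "wz": 0, "jaw": 1},
  {"x": 0.002, "y": 0.001, "z": -0.267, "wx": 0, "wy": 0, "wz": 0, "jaw": 1},
  {"x": 0.002, "y": 0.001, "z": -0.267, "wx": 0, "wy": 0, "wz": 0, "jaw": 1},
])

```text
clock: 18.87
tool_pos: [0.463, -0.0043, -0.0258]
eef_rot: [[-0.849, 0.528, -0.002], [0.528, 0.849, -0.001], [0.001, -0.002, -1.0]]
wrist_force: [0.8, 0.3, 0.1]
grip_width: 0.0597
finger_force: 30.0
```

Call:
drive_tool([
  {"x": 0, "y": 0, "z": -0.003, "wx": 0, "wy": 0, "wz": 0, "jaw": 1},
  {"x": 0, "y": 0, "z": -0.003, "wx": 0, "wy": 0, "wz": 0, "jaw": 1},
  {"x": 0, "y": 0, "z": -0.003, "wx": 0, "wy": 0, "wz": 0, "jaw": 1},
])

```text
clock: 19.12
tool_pos: [0.4645, -0.0036, -0.0253]
eef_rot: [[-0.85, 0.528, 0.002], [0.528, 0.85, 0.0], [-0.001, 0.001, -1.0]]
wrist_force: [0.6, 0.4, -0.5]
grip_width: 0.0593
finger_force: 30.0
```

Call:
drive_tool([
  {"x": 0, "y": 0, "z": -0.006, "wx": 0, "wy": 0, "wz": 0, "jaw": 1},
  {"x": 0, "y": 0, "z": -0.012, "wx": 0, "wy": 0, "wz": 0, "jaw": 1},
  {"x": 0, "y": 0, "z": -0.012, "wx": 0, "wy": 0, "wz": 0, "jaw": 1},
])

```text
clock: 19.37
tool_pos: [0.4639, -0.0035, -0.0299]
eef_rot: [[-0.85, 0.527, 0.001], [0.527, 0.85, 0.0], [-0.0, 0.001, -1.0]]
wrist_force: [-0.8, 0.2, -0.2]
grip_width: 0.0594
finger_force: 30.0
```

Call:
drive_tool([
  {"x": 0, "y": 0, "z": -0.003, "wx": 0, "wy": 0, "wz": 0, "jaw": 1},
  {"x": 0, "y": 0, "z": -0.003, "wx": 0, "wy": 0, "wz": 0, "jaw": 1},
])

```text
clock: 19.53
tool_pos: [0.464, -0.0034, -0.0299]
eef_rot: [[-0.85, 0.527, 0.001], [0.527, 0.85, 0.001], [0.0, 0.001, -1.0]]
wrist_force: [-3.5, 1.5, 19.4]
grip_width: 0.0593
finger_force: 30.0
```

Call:
drive_tool([
  {"x": 0, "y": 0, "z": 0.003, "wx": 0, "wy": 0, "wz": 0, "jaw": -1},
  {"x": 0, "y": 0, "z": 0.003, "wx": 0, "wy": 0, "wz": 0, "jaw": -1},
  {"x": 0, "y": 0, "z": 0.003, "wx": 0, "wy": 0, "wz": 0, "jaw": -1},
  {"x": 0, "y": 0, "z": 0.08, "wx": 0, "wy": 0, "wz": 0, "jaw": -1},
  {"x": 0, "y": 0, "z": 0.2, "wx": 0, "wy": 0, "wz": 0, "jaw": -1},
])

```text
clock: 19.95
tool_pos: [0.4611, -0.0042, 0.0274]
eef_rot: [[-0.849, 0.528, -0.006], [0.528, 0.849, -0.002], [0.004, -0.005, -1.0]]
wrist_force: [0.4, -0.2, 0.5]
grip_width: 0.0871
finger_force: 0.0
```

Call:
drive_tool([
  {"x": 0, "y": -0.06, "z": 0.1, "wx": 0, "wy": 0, "wz": 0.2, "jaw": -1},
  {"x": -0.03, "y": -0.18, "z": 0.17, "wx": 0, "wy": 0, "wz": 0.4, "jaw": -1},
  {"x": -0.06, "y": -0.3, "z": 0.2, "wx": 0, "wy": 0, "wz": 0.6, "jaw": -1},
  {"x": -0.09, "y": -0.42, "z": 0.2, "wx": 0, "wy": 0, "wz": 0.8, "jaw": -1},
  {"x": -0.12, "y": -0.52, "z": 0.2, "wx": 0, "wy": 0, "wz": 1, "jaw": -1},
])

```text
clock: 20.37
tool_pos: [0.4275, -0.1618, 0.09]
eef_rot: [[-1.0, 0.027, 0.002], [0.027, 1.0, -0.0], [-0.002, -0.0, -1.0]]
wrist_force: [-0.8, 0.6, -0.8]
grip_width: 0.0878
finger_force: 0.0
```

```bash
python3 - <<'E'
from h import *
from fit import fit
snap('top','top6');o=bot.observe(); print(np.round(o['tool_pos'],4),np.round(o['eef_rot'],3)[:2,1])
print('wall',fit('top6','wall',7,20,[464,-3,-32]));print('roof',fit('top6','roof',21,32,[398,-282,5]))
E
```

```text
[ 0.425  -0.1679  0.09  ] [0.022 1.   ]
wall (array([462.4,  -1.3, -31.5]), np.float64(-752.4097256421704), np.int64(808))
roof (array([ 395. , -282.7,    8.7]), np.float64(-15.634522716464623), np.int64(17))
```

```bash
python3 - <<'E'
from h import *
from fit import fit
snap('scene','sc6')
print('wall',fit('sc6','wall',6,20,[464,-3,-32],'scene'));print('roof',fit('sc6','roof',20,32,[398,-282,5],'scene')); print('top0 roof',fit('top0','roof',21,80,[398,-282,5]),'top3',fit('top3','roof',21,80,[398,-282,5]))
E
```

```text
wall (array([462. ,  -1. , -31.2]), np.float64(-505.7274350073062), np.int64(591))
roof (array([ 395.5, -284.2,    5.5]), np.float64(-464.28392133952434), np.int64(626))
top0 roof (array([ 398. , -284.1,    5.3]), np.float64(-1165.3671786604323), np.int64(1541)) top3 (array([ 398. , -284.4,    5.5]), np.float64(-1166.904494431707), np.int64(1544))
```

Call:
drive_tool([
  {"x": -0.03, "y": -0.1, "z": 0, "wx": 0, "wy": 0, "wz": 0.1, "jaw": -1},
  {"x": -0.06, "y": -0.2, "z": 0, "wx": 0, "wy": 0, "wz": 0.22, "jaw": -1},
  {"x": -0.093, "y": -0.3, "z": 0, "wx": 0, "wy": 0, "wz": 0.22, "jaw": -1},
  {"x": -0.093, "y": -0.388, "z": -0.03, "wx": 0, "wy": 0, "wz": 0.22, "jaw": -1},
  {"x": -0.093, "y": -0.388, "z": -0.1, "wx": 0, "wy": 0, "wz": 0.22, "jaw": -1},
])

```text
clock: 20.88
tool_pos: [0.4008, -0.2818, 0.0607]
eef_rot: [[-0.997, -0.077, 0.005], [-0.077, 0.997, -0.004], [-0.004, -0.005, -1.0]]
wrist_force: [1.8, 0.4, -0.7]
grip_width: 0.0881
finger_force: 0.0
```

Call:
drive_tool([
  {"x": 0, "y": 0, "z": -0.06, "wx": 0, "wy": 0, "wz": 0, "jaw": -1},
  {"x": 0, "y": 0, "z": -0.12, "wx": 0, "wy": 0, "wz": 0, "jaw": -1},
  {"x": 0, "y": 0, "z": -0.12, "wx": 0, "wy": 0, "wz": 0, "jaw": -1},
  {"x": 0, "y": 0, "z": -0.12, "wx": 0, "wy": 0, "wz": 0, "jaw": -1},
])

```text
clock: 21.22
tool_pos: [0.399, -0.2754, 0.0224]
eef_rot: [[-0.997, -0.082, -0.003], [-0.082, 0.997, 0.001], [0.002, 0.001, -1.0]]
wrist_force: [-0.4, -0.2, 0.5]
grip_width: 0.0881
finger_force: 0.0
```

Call:
drive_tool([
  {"x": -0.006, "y": -0.03, "z": -0.04, "wx": 0, "wy": 0, "wz": 0.02, "jaw": -1},
  {"x": -0.006, "y": -0.03, "z": -0.08, "wx": 0, "wy": 0, "wz": 0.02, "jaw": -1},
  {"x": -0.006, "y": -0.03, "z": -0.11, "wx": 0, "wy": 0, "wz": 0.02, "jaw": -1},
  {"x": -0.006, "y": -0.03, "z": -0.11, "wx": 0, "wy": 0, "wz": 0.02, "jaw": -1},
  {"x": -0.006, "y": -0.03, "z": -0.11, "wx": 0, "wy": 0, "wz": 0.02, "jaw": -1},
])

```text
clock: 21.63
tool_pos: [0.3981, -0.2848, -0.0096]
eef_rot: [[-0.996, -0.093, -0.0], [-0.093, 0.996, 0.0], [0.0, 0.0, -1.0]]
wrist_force: [0.2, -0.6, 0.0]
grip_width: 0.0874
finger_force: 0.0
```

Call:
drive_tool([
  {"x": -0.002, "y": 0, "z": -0.01, "wx": 0, "wy": 0, "wz": 0, "jaw": -1},
  {"x": -0.002, "y": 0, "z": -0.017, "wx": 0, "wy": 0, "wz": 0, "jaw": -1},
  {"x": -0.002, "y": 0, "z": -0.017, "wx": 0, "wy": 0, "wz": 0, "jaw": 0.2},
  {"x": -0.002, "y": 0, "z": -0.017, "wx": 0, "wy": 0, "wz": 0, "jaw": 0.2},
  {"x": -0.002, "y": 0, "z": -0.017, "wx": 0, "wy": 0, "wz": 0, "jaw": 0.2},
])

```text
clock: 22.05
tool_pos: [0.3974, -0.2852, -0.0149]
eef_rot: [[-0.996, -0.093, 0.0], [-0.093, 0.996, -0.0], [-0.0, -0.0, -1.0]]
wrist_force: [-0.1, 0.0, 0.4]
grip_width: 0.0713
finger_force: 0.0
```

Call:
drive_tool([
  {"x": 0, "y": 0, "z": 0, "wx": 0, "wy": 0, "wz": 0, "jaw": 1},
  {"x": 0, "y": 0, "z": 0, "wx": 0, "wy": 0, "wz": 0, "jaw": 1},
  {"x": 0, "y": 0, "z": 0, "wx": 0, "wy": 0, "wz": 0, "jaw": 1},
])

```text
clock: 22.3
tool_pos: [0.3974, -0.2851, -0.0149]
eef_rot: [[-0.996, -0.093, 0.0], [-0.093, 0.996, 0.0], [-0.0, 0.0, -1.0]]
wrist_force: [-0.1, 1.0, 2.2]
grip_width: 0.0678
finger_force: 30.0
```

Call:
drive_tool([
  {"x": 0, "y": 0, "z": 0.03, "wx": 0, "wy": 0, "wz": 0, "jaw": 1},
  {"x": 0, "y": 0, "z": 0.1, "wx": 0, "wy": 0, "wz": 0, "jaw": 1},
  {"x": 0.02, "y": 0.01, "z": 0.2, "wx": 0, "wy": 0, "wz": 0, "jaw": 1},
  {"x": 0.08, "y": 0.04, "z": 0.3, "wx": 0, "wy": 0, "wz": 0.1, "jaw": 1},
  {"x": 0.18, "y": 0.08, "z": 0.33, "wx": 0, "wy": 0, "wz": 0.2, "jaw": 1},
])

```text
clock: 22.72
tool_pos: [0.4506, -0.2637, 0.0884]
eef_rot: [[-0.981, -0.194, 0.003], [-0.194, 0.981, -0.002], [-0.002, -0.003, -1.0]]
wrist_force: [0.9, -1.3, -1.0]
grip_width: 0.0676
finger_force: 30.0
```

Call:
drive_tool([
  {"x": 0.11, "y": 0.05, "z": 0, "wx": 0, "wy": 0, "wz": 0.15, "jaw": 1},
  {"x": 0.22, "y": 0.1, "z": 0, "wx": 0, "wy": 0, "wz": 0.3, "jaw": 1},
  {"x": 0.34, "y": 0.16, "z": 0, "wx": 0, "wy": 0, "wz": 0.45, "jaw": 1},
  {"x": 0.46, "y": 0.22, "z": 0, "wx": 0, "wy": 0, "wz": 0.6, "jaw": 1},
  {"x": 0.57, "y": 0.27, "z": 0, "wx": 0, "wy": 0, "wz": 0.647, "jaw": 1},
])

```text
clock: 23.13
tool_pos: [0.6242, -0.1784, 0.0846]
eef_rot: [[-0.857, -0.516, 0.001], [-0.516, 0.857, 0.0], [-0.001, -0.0, -1.0]]
wrist_force: [-0.3, -1.0, -0.6]
grip_width: 0.0676
finger_force: 30.0
```

Call:
drive_tool([
  {"x": 0.09, "y": 0.045, "z": 0, "wx": 0, "wy": 0, "wz": 0, "jaw": 1},
  {"x": 0.103, "y": 0.05, "z": -0.07, "wx": 0, "wy": 0, "wz": 0, "jaw": 1},
  {"x": 0.103, "y": 0.05, "z": -0.15, "wx": 0, "wy": 0, "wz": 0, "jaw": 1},
  {"x": 0.103, "y": 0.05, "z": -0.2, "wx": 0, "wy": 0, "wz": 0, "jaw": 1},
  {"x": 0.103, "y": 0.05, "z": -0.2, "wx": 0, "wy": 0, "wz": 0, "jaw": 1},
])

```text
clock: 23.55
tool_pos: [0.6506, -0.1644, 0.0207]
eef_rot: [[-0.859, -0.512, -0.006], [-0.512, 0.859, 0.0], [0.005, 0.003, -1.0]]
wrist_force: [-0.1, 0.8, -1.3]
grip_width: 0.0675
finger_force: 30.0
```

Call:
drive_tool([
  {"x": 0.002, "y": -0.002, "z": -0.07, "wx": 0, "wy": 0, "wz": 0, "jaw": 1},
  {"x": 0.002, "y": -0.002, "z": -0.13, "wx": 0, "wy": 0, "wz": 0, "jaw": 1},
  {"x": 0.002, "y": -0.002, "z": -0.16, "wx": 0, "wy": 0, "wz": 0, "jaw": 1},
  {"x": 0.002, "y": -0.002, "z": -0.165, "wx": 0, "wy": 0, "wz": 0, "jaw": 1},
  {"x": 0.002, "y": -0.002, "z": -0.165, "wx": 0, "wy": 0, "wz": 0, "jaw": 1},
])

```text
clock: 23.97
tool_pos: [0.6538, -0.166, -0.025]
eef_rot: [[-0.859, -0.511, -0.0], [-0.511, 0.859, -0.0], [0.0, -0.0, -1.0]]
wrist_force: [0.3, -0.4, -0.3]
grip_width: 0.0676
finger_force: 30.0
```

Call:
drive_tool([
  {"x": 0, "y": 0, "z": 0, "wx": 0, "wy": 0, "wz": 0, "jaw": 1},
  {"x": 0, "y": 0, "z": 0, "wx": 0, "wy": 0, "wz": 0, "jaw": 1},
])

```text
clock: 24.13
tool_pos: [0.6547, -0.1661, -0.024]
eef_rot: [[-0.859, -0.512, 0.002], [-0.512, 0.859, -0.0], [-0.001, -0.001, -1.0]]
wrist_force: [-0.1, 0.6, -0.9]
grip_width: 0.0675
finger_force: 30.0
```

Call:
drive_tool([
  {"x": -0.002, "y": 0.003, "z": -0.008, "wx": 0, "wy": 0, "wz": 0, "jaw": 1},
  {"x": -0.002, "y": 0.003, "z": -0.014, "wx": 0, "wy": 0, "wz": 0, "jaw": 1},
  {"x": -0.002, "y": 0.003, "z": -0.017, "wx": 0, "wy": 0, "wz": 0, "jaw": 1},
  {"x": -0.002, "y": 0.003, "z": -0.017, "wx": 0, "wy": 0, "wz": 0, "jaw": 1},
])

```text
clock: 24.47
tool_pos: [0.6536, -0.1647, -0.0293]
eef_rot: [[-0.859, -0.512, 0.001], [-0.512, 0.859, 0.001], [-0.001, 0.0, -1.0]]
wrist_force: [-3.2, 0.4, 9.5]
grip_width: 0.0675
finger_force: 30.0
```

Call:
drive_tool([
  {"x": 0, "y": 0, "z": -0.002, "wx": 0, "wy": 0, "wz": 0, "jaw": 1},
  {"x": 0, "y": 0, "z": -0.002, "wx": 0, "wy": 0, "wz": 0, "jaw": 1},
])

```text
clock: 24.63
tool_pos: [0.6536, -0.1646, -0.0294]
eef_rot: [[-0.859, -0.512, 0.001], [-0.512, 0.859, 0.001], [-0.001, 0.0, -1.0]]
wrist_force: [-4.3, 2.8, 13.2]
grip_width: 0.0674
finger_force: 30.0
```

Contact is made, so I'll release and back off for the check.

Call:
drive_tool([
  {"x": 0, "y": 0, "z": 0.003, "wx": 0, "wy": 0, "wz": 0, "jaw": -1},
  {"x": 0, "y": 0, "z": 0.003, "wx": 0, "wy": 0, "wz": 0, "jaw": -1},
  {"x": 0, "y": 0, "z": 0.003, "wx": 0, "wy": 0, "wz": 0, "jaw": -1},
  {"x": 0, "y": 0, "z": 0.08, "wx": 0, "wy": 0, "wz": 0, "jaw": -1},
  {"x": 0, "y": 0, "z": 0.2, "wx": 0, "wy": 0, "wz": 0, "jaw": -1},
])

```text
clock: 25.05
tool_pos: [0.6501, -0.1639, 0.0253]
eef_rot: [[-0.859, -0.512, -0.008], [-0.512, 0.859, 0.001], [0.006, 0.005, -1.0]]
wrist_force: [0.3, 0.4, 0.8]
grip_width: 0.0875
finger_force: 0.0
```

Call:
drive_tool([
  {"x": 0, "y": 0, "z": 0.13, "wx": 0, "wy": 0, "wz": 0, "jaw": -1},
  {"x": -0.05, "y": -0.08, "z": 0.2, "wx": 0, "wy": 0, "wz": 0, "jaw": -1},
  {"x": -0.14, "y": -0.16, "z": 0.2, "wx": 0, "wy": 0, "wz": 0, "jaw": -1},
  {"x": -0.23, "y": -0.24, "z": 0.2, "wx": 0, "wy": 0, "wz": 0, "jaw": -1},
  {"x": -0.32, "y": -0.32, "z": 0.2, "wx": 0, "wy": 0, "wz": 0, "jaw": -1},
])

```text
clock: 25.47
tool_pos: [0.5563, -0.2616, 0.0891]
eef_rot: [[-0.859, -0.512, 0.001], [-0.512, 0.859, -0.0], [-0.0, -0.001, -1.0]]
wrist_force: [-0.6, -0.5, 0.2]
grip_width: 0.0882
finger_force: 0.0
```

Call:
drive_tool([
  {"x": -0.1, "y": -0.08, "z": 0, "wx": 0, "wy": 0, "wz": 0, "jaw": -1},
  {"x": -0.2, "y": -0.16, "z": 0, "wx": 0, "wy": 0, "wz": 0, "jaw": -1},
  {"x": -0.3, "y": -0.2, "z": 0, "wx": 0, "wy": 0, "wz": 0, "jaw": -1},
  {"x": -0.3, "y": -0.2, "z": 0, "wx": 0, "wy": 0, "wz": 0, "jaw": -1},
  {"x": -0.3, "y": -0.2, "z": 0, "wx": 0, "wy": 0, "wz": 0, "jaw": -1},
])

```text
clock: 25.88
tool_pos: [0.4653, -0.3223, 0.089]
eef_rot: [[-0.861, -0.508, 0.0], [-0.508, 0.861, 0.0], [-0.0, 0.0, -1.0]]
wrist_force: [0.4, 1.7, 0.0]
grip_width: 0.0878
finger_force: 0.0
```

```bash
python3 - <<'E'
from h import *
from fit import fit
p,_=snap('top','top7')
for n,g in(('roof',[653.5,-165,30.7]),('wall',[464,-3.5,-31.8]),('gable',[630,194,21]),('door',[404,299,1])): print(n,g,fit('top7',n,6,20,g))
cv2.imwrite('pics/fin.png',cv2.resize(p[100:280,150:440,::-1],None,fx=2.7,fy=2.7,interpolation=2))
E
```

```text
roof [653.5, -165, 30.7] (array([ 654.8, -162.7,   31.1]), np.float64(-1056.8200614553637), np.int64(1142))
wall [464, -3.5, -31.8] (array([462.4,  -1.3, -31.5]), np.float64(-761.405900099857), np.int64(826))
gable [630, 194, 21] (array([630.3, 194.5,  20.9]), np.float64(-597.3146748770865), np.int64(674))
door [404, 299, 1] (array([403.7, 300.4,   0.8]), np.float64(-266.1519600554699), np.int64(319))
```

View pics/fin.png

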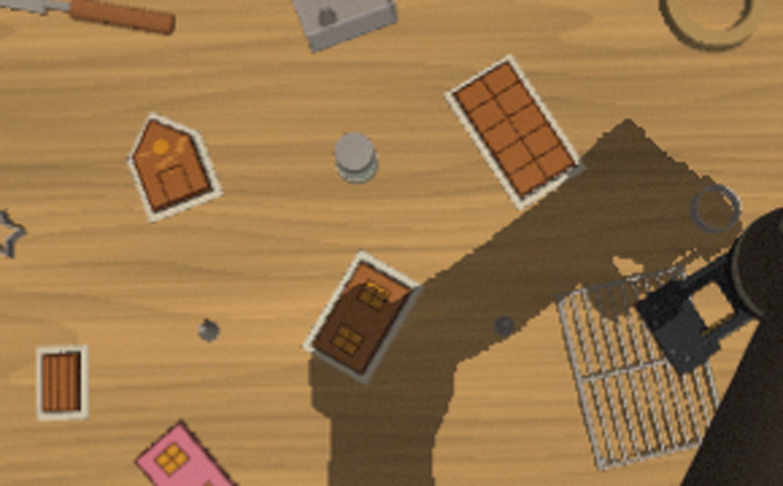

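All four parts lie centred on their cards: roof at crop (513,132), wall (363,317), gable (172,165) with its point on the drawn point, and door (62,383). The jar at (355,157) is untouched and the arm is clear, so I'm handing in.

```bash
python3 -c "
from plant import bot
print(bot.close_job())"
```

```text
the job is handed in; nothing more can be done
None
```

The job is handed in: all four gingerbread parts lie face up on their own cards, each within about 3 mm and 1° of its outline by the last camera check, with the gable's point on the drawn point and the jar of sugar pearls apparently unmoved in the last picture; the judge's verdict was not shown.

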